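# Lever up a heavy wafer stage and shim it

### The arm

A 6-joint arm with a two-finger parallel gripper is mounted at the origin on a cart in front of the work surface, level with it; the furniture and walls round the work are solid. World frame = base frame: x ahead of the robot, y to its left, z up, the work surface at z = 0. Lengths are in m, angles in rad, forces in N, time in s.
With the tool pointing down it reaches from about 0.325 to 0.85 m from the base axis. Payload 15.5 kg.
Tool frame: the origin (TCP) lies at the very end of the fingers, on their centre line; the grasp point (between the pads) lies 19 mm behind it; x points along the fingers, z is the direction in which the jaws open and shut, and the axes are right-handed (so a half turn about x gives the same grasp; the last joint's range is limited). The gripper opens to 91 mm and grips with 3 to 60 N. Pads are 32 mm wide; open, the fingers measure 118 mm over their backs; the gripper's body (76 mm by 178 mm) begins 60 mm behind the grasp point.
Start: joints at [-1.242, 0.494, 1.345, -0, 1.302, -0.096], TCP at [0.257, -0.57, 0.214] pointing down, gripper open.
Joint ranges: [-2.91, 2.91], [-0.82, 2.16], [0.22, 2.67], [-1.22, 4.37], [0.12, 2.79], [-3.08, 3.08]. Speed limits (rad/s): [1.89, 1.89, 2.57, 3.01, 3.01, 3.01].

### API

Orientations are given as a 3x3 rotation matrix whose columns are the frame's x, y, z axes.
In Python, from station import bot gives the robot as it stands.
- The arm moves only by the tool play_rows, never from a script. Its argument "series" is text: rows parted by semicolons, each of 6 numbers parted by spaces: the shift along the tool's x, y, z scaled (see below), then the turn, a rotation vector about the tool's x, y, z scaled (see below). In form: tx ty tz rx ry rz; .... A call has 1 to 12 rows; each row is the pose to reach, as a shift and turn from the pose commanded when the call began, along the tool's axes at that moment; what a row does not reach only later rows make up. The controller multiplies each number of a shift by 80 cm and each number of a turn by 90 degrees. A row lasts 1/8 s, in which the tool goes at most 62.5 mm and 10.7 degrees, less where a joint would pass 70% of its speed; a pose out of reach is approached as far as the arm can. A call with a number of a shift or a turn outside -1 to 1 is refused whole. A call with a gripper value outside its range is refused whole. "jaw" is the gripper command: -1 is shut, 1 is fully open, values between are in proportion, set as the call begins (left out, the last holds). The fingers move at their own pace and stop on an object; "force" is the grip in N (left out, the last holds). Time passes only in rows, so rows that repeat a pose let the fingers close. It gives the time, the measured TCP pose, the force and the opening at its end, in the units of the state.
- bot.get_state(): the state, without advancing time (a new reading comes with each control period).
- bot.read_camera(name): name is "scene" or "top" or "wrist"; returns the picture (480x640x3 uint8, red, green, blue); there is no depth.
- bot.camera_params(name): a dict with "fovy" (degrees; the focal length in pixels is half the picture's height over the tangent of half this angle, whatever the lens; pixels are square), "cx", "cy" (the principal point, pixels), "k1" (the pictures are not rectified: a ray, as slopes to the right and down, at radius r is drawn at 1 + k1 r^2 times it, then the intrinsics apply), "world_from_camera" (4x4, takes a point from camera to world coordinates); the wrist camera has in their place "T_tool_cam" (4x4, takes a point from camera to tool coordinates, whose origin is the TCP and whose axes are the tool frame's). Camera axes: x right, y down, z forward; pixel columns grow to the right and rows downward; lengths in m; the calibration is good to about 2 mm. A picture is of the moment at which its call begins: read the wrist's pose just before it. camera_params takes no time and is no camera call.
- bot.sign_off(): hands the job in, once; it reports no verdict.
The state is a dict: "t": time; "q": joint angles; "qvel": joint speeds; "effort": joint torques, N m; "tcp_pos": TCP position; "eef_rot": TCP orientation; "wrist_force": force on the tool from outside, world axes, zero at the start; "ft_torque": the same for the moment, N m; "gripper_width": finger opening in m.
Only numpy, scipy, OpenCV 4.12 (cv2) and the standard library are available. Lean on these libraries where they do the work, as an engineer would, in place of code of your own. Each camera call takes 0.05 s, during which the arm holds its last target. There are 200 camera calls.

### The job

Shim the heavy wafer stage: lay the pry bar over the steel fulcrum with its blade under the stage's front edge and let go, then take it by the blue handle and press it down until it snaps under the white rollers and holds the stage up by itself. Slide the brass shim along the aluminium deck under the raised edge until you feel it touch the hidden stop, without ramming it. Then unclip the bar, let the stage down gently onto the shim and lay the bar flat on the bench clear of the jig, moving the stage only with the bar and leaving the bottles, vial and slide box alone.

Things in the scene. Friction and masses are not known exactly. Their poses are not given: they have to be found in the camera images.
- jig: Fixed grey levelling jig, foot plate 325 x 124 x 10 mm. Origin on the bench under the fulcrum line; x points from the bar's handle end to the stage, z up. In its frame (mm): bar line y = -28, shim line y = 28; the stage's front face x = 30, sides y = +-62, underside z = 81.5, top 111.5 (disc 121.5), hinge x = 188, z = 82. Pressing the bar's handle down takes up to about 20 N.
- fulcrum_top (a point): Middle of the round top (radius 6 mm) of the steel fulcrum, jig (0, -28, 72). Two cheeks 23 mm apart and up to z = 82 keep the bar between them.
- catch_mid (a point): Point between the catch's two white rollers (radius 5 mm, 6 mm apart, each sprung inwards with 5 to 8 N), jig (-110, -28, 48). The bar's 12 mm shank, pressed down, snaps through when its axis is some mm below this, and is held with its axis about 7 mm below it; pull it up to free it. Catch floor z = 27; walls 40 mm apart, up to z = 60.
- shim_deck (a point): On the deck's top, below the stage's front face: jig (30, 28, 80.5). The aluminium deck is flat, 50 mm wide, and starts at jig x = -25. The stage at rest is 1 mm above it. A hidden stop hangs under the raised stage 14 to 28 mm behind its front face (varies, cannot be seen) to meet the shim's nose: sprung 1.2 N/mm over 5 mm, then hard; over 10 N is ramming.
- stage_lip (a point): Lower front edge of the stage over the bar's line (under the yellow mark), jig (30, -28, 81.5) at rest; rises with the stage.
- stage (a joint): Hinge angle (rad) of the marble wafer stage, 158 x 124 x 30 mm, about 2.5 kg (varies): 0 = down, positive = front edge raised; damping 2 N m s/rad. About 0.06 to 0.07 with the bar held in the catch, 0.03 to 0.04 when resting on the shim.
- bar_rest (a point): Pry bar, 232 mm, 160 g: the point on its axis that belongs over the fulcrum. x along the bar to the blade, z up as found (axis 7 mm above the bench). Round 12 mm shank. Heavier on the handle side: laid over the fulcrum with the blade under the stage and let go, its handle sinks about 0.13 rad from level until the blade meets the stage, and rests there, clear of the rollers.
- bar_collar (a point): Centre of the bar's dark collar (36 x 16 x 14 mm), for carrying near the balance point; 62 mm from bar_rest towards the handle.
- bar_handle (a point): Centre of the bar's blue handle (56 x 18 x 14 mm), 152 mm from bar_rest; the bar ends 28 mm beyond.
- bar_tip (a point): Top edge middle of the blade's end, 52 mm from bar_rest and 3 mm below the axis. The blade is 16 mm wide and 4 mm thick, its underside 7 mm below the bar's axis, and reaches 34 mm back from the end.
- shim_tab (a point): Centre of the shim's red upright pull tab (20 long x 10 thick x 28 mm high, thin along y), 20 mm above the shim's underside. x axis towards the nose. 50 g.
- shim_nose (a point): Middle of the front edge of the shim's brass plate (60 x 30 x 6 mm), 50 mm ahead of the tab's centre, half-way up the plate.
- bar: The whole pry bar; origin 7 mm below bar_rest, same axes.
- shim: The whole shim; origin at the centre of its plate's underside.
- resist_bottle: Bystander: amber resist bottle 52 x 52 x 114 mm, origin under its foot.
- slide_box: Bystander: box of cover slides 80 x 32 x 36 mm, origin under its centre.
- vial: Bystander: amber vial with a blue cap, 20 x 20 x 53 mm, origin under its foot.
- dropper: Bystander: amber dropper bottle 38 x 38 x 80 mm, origin under its foot.

How it is judged:
On the way, in this order (a step that is already met when the one before it is completed fails the run):
1. the bar lies over the fulcrum with its blade under the stage's front edge, let go, the stage still down (contact force between the fingers and bar below 0.1 N and x of bar_tip in the frame of jig above 0.038 m and z of bar_tip in the frame of jig between 0.07 and 0.088 m and horizontal distance between bar_rest and fulcrum_top below 0.02 m and height (world z) of bar_handle above 0.045 m and value of joint stage below 0.02 rad), for 0.2 s.
2. the bar, let go, is held down by the rollers and holds the stage up (contact force between the fingers and bar below 0.1 N and value of joint stage above 0.045 rad and z of bar_handle in the frame of jig below 0.045 m and horizontal distance between bar_rest and fulcrum_top below 0.02 m), for 0.3 s.
3. the shim, under the raised stage, is pushed against the hidden stop (value of joint stage above 0.045 rad and x of shim_nose in the frame of jig above 0.041 m and contact force between shim and stage above 1.5 N).
At the end, for the whole second after the job is handed in: The stage rests on the shim (hinge 0.02 to 0.05 rad, at least 3 N on the shim), the shim's nose at least 9 mm behind the stage's front face; the bar lies flat on the bench (collar, handle and blade end all under 15 mm high), not touching the jig; bar and shim released and at rest (value of joint stage between 0.02 and 0.05 rad and contact force between shim and stage above 3 N and x of shim_nose in the frame of jig above 0.039 m and height (world z) of each of bar_collar, bar_handle, bar_tip below 0.015 m and contact force between bar and jig below 0.05 N and linear speed of each of bar, shim below 0.02 m/s).
It fails at once if a bystander is moved by more than 25 mm or tipped over (distance of any of resist_bottle, slide_box, vial, dropper from where it was at the start of the episode above 0.025 m or angle between any of resist_bottle, slide_box, vial, dropper's own z axis and vertical above 0.5 rad).
It fails at once if the stage is lifted or pushed directly by the fingers (over 6 N) (contact force between the fingers and stage above 6 N).
It fails at once if the shim is rammed against the raised stage or its stop (over 10 N) (value of joint stage above 0.05 rad and contact force between shim and stage above 10 N).
It fails at once if the stage drops (closing faster than 0.5 rad/s) (velocity of joint stage below -0.5 rad/s).
It also fails if it takes over 72 s, if anything falls off the work surface, if the arm or the gripper's body presses on something with over 40 N, if the wrist force passes 120 N, or if a joint passes its speed limit or range.

## Working session

There is one attempt and no reset: what is moved stays moved. The work goes in short steps, Python scripts to look and compute and a tool call to move; the robot and the scene stay as the last step left them, time stands still between calls to the robot, and variables do not carry over. Pictures are saved under pics/ and viewed, about 8 in all and at most 12, crops included, and the job is handed in when it is done.

Besides the shell and the picture viewer there is one more tool, called after "Request:" by a JSON object that holds its "method" and its "body", one argument or row to a line. play_rows: Moves the arm, as the interface text tells. Its arguments: {"type":"object","properties":{"series":{"type":"string"},"jaw":{"type":"number"},"force":{"type":"number"}},"required":["series"]}

```bash
ls; mkdir -p pics; python3 - <<'E'
from station import bot
import cv2,numpy as np
np.set_printoptions(precision=4,suppress=True)
s=bot.get_state();print(s['t'],s['tcp_pos'],s['eef_rot'],s['gripper_width'],s['wrist_force'])
for n in("scene","top","wrist"):
    print(n,bot.camera_params(n))
for n in("scene","top"):
    im=bot.read_camera(n);cv2.imwrite(f"pics/{n}0.png",im[:,:,::-1])
print(bot.get_state()['t'])
E
```

```text
pics
0.0 [ 0.2569 -0.5694  0.2133] [[-0.0004  0.9116  0.4112]
 [ 0.0012  0.4112 -0.9116]
 [-1.      0.0002 -0.0012]] 0.09168147564101048 [-0.4089  0.9098 -0.0224]
scene {'fovy': 45.86278335060717, 'cx': 316.10521276126923, 'cy': 232.64595273743265, 'k1': -0.01461246698023298, 'world_from_camera': array([[ 0.5018, -0.6177,  0.6055, -0.3312],
       [-0.865 , -0.3661,  0.3433, -0.489 ],
       [ 0.0096, -0.696 , -0.718 ,  1.0907],
       [ 0.    ,  0.    ,  0.    ,  1.    ]])}
top {'fovy': 45.33135245755086, 'cx': 316.5850144002215, 'cy': 234.43408103026172, 'k1': 0.0038033214756895755, 'world_from_camera': array([[ 0.0033, -0.9951,  0.0988,  0.3446],
       [-0.9999, -0.0021,  0.012 , -0.0192],
       [-0.0117, -0.0988, -0.995 ,  1.8505],
       [ 0.    ,  0.    ,  0.    ,  1.    ]])}
wrist {'fovy': 68.52729000044448, 'cx': 325.07207356118727, 'cy': 236.79343793256567, 'k1': -0.055251908858029525, 'T_tool_cam': array([[ 0.0004, -0.2887,  0.9574, -0.1719],
       [-0.0004, -0.9574, -0.2887,  0.0812],
       [ 1.    , -0.0003, -0.0005, -0.0005],
       [ 0.    ,  0.    ,  0.    ,  1.    ]])}
0.1
```

View pics/top0.png

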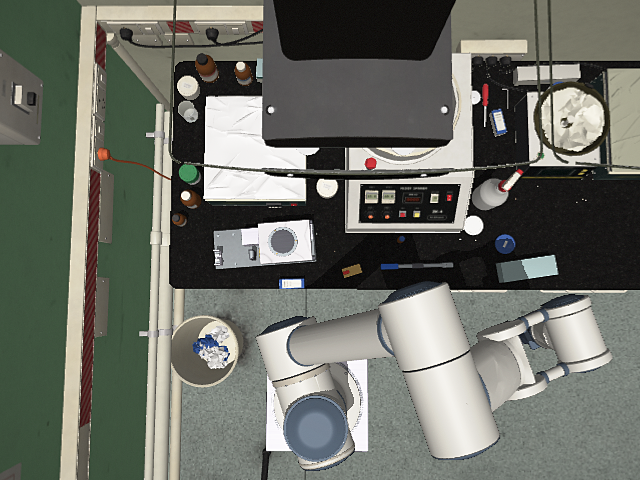

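View pics/scene0.png

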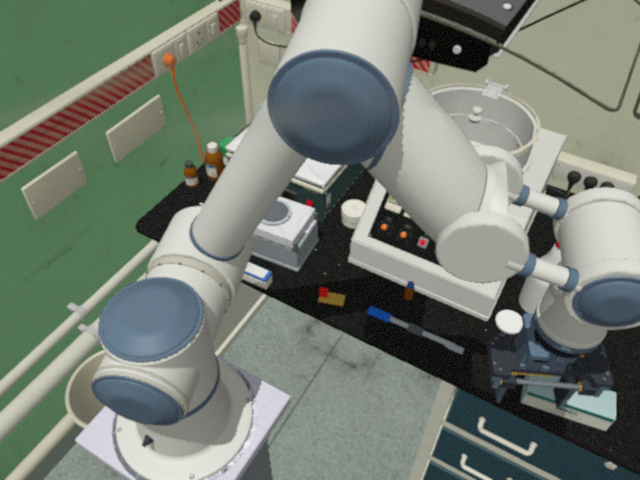

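The top view shows the jig at about (265,244), with the catch on the left and the stage on the right. The bar runs from (383,266) at the blue handle to (452,265), and the shim is at (351,270). I'll get rough positions and then look closer with the wrist camera.

```bash
cat > h.py <<'E'
from station import bot
import cv2,numpy as np
np.set_printoptions(precision=4,suppress=True)
def snap(n,name=None):
    s=bot.get_state(); p=bot.camera_params(n); im=bot.read_camera(n)
    if n=="wrist":
        T=np.eye(4);T[:3,:3]=s['eef_rot'];T[:3,3]=s['tcp_pos'];p['W']=T@p['T_tool_cam']
    else: p['W']=p['world_from_camera']
    p['W']=np.array(p['W']); f=240/np.tan(np.radians(p['fovy']/2))
    p['K']=np.array([[f,0,p['cx']],[0,f,p['cy']],[0,0,1]])
    im=np.ascontiguousarray(im[:,:,::-1])
    if name: cv2.imwrite(f"pics/{name}.png",im); np.save(f"pics/{name}.npy",{k:p[k] for k in('W','K','k1')},allow_pickle=True)
    return im,p
def load(name): return cv2.imread(f"pics/{name}.png"),np.load(f"pics/{name}.npy",allow_pickle=True).item()
def ray(p,uv):
    d=cv2.undistortPoints(np.array(uv,float).reshape(-1,1,2),p['K'],np.array([p['k1'],0,0,0.]))[:,0]
    r=np.c_[d,np.ones(len(d))]@p['W'][:3,:3].T
    return p['W'][:3,3],r
def cast(p,uv,z):
    o,r=ray(p,uv); return o+r*((z-o[2])/r[:,2])[:,None]
def proj(p,X):
    X=np.atleast_2d(X);c=(X-p['W'][:3,3])@p['W'][:3,:3]; a=c[:,:2]/c[:,2:]
    a=a*(1+p['k1']*(a**2).sum(1))[:,None]; return a@p['K'][:2,:2].T+p['K'][:2,2]
def tooldelta(pos,R,state=None):
    "row numbers to reach TCP pos,R from the current measured pose"
    s=state or bot.get_state();R0=np.array(s['eef_rot'])
    t=R0.T@(np.array(pos)-s['tcp_pos'])/0.8
    w=cv2.Rodrigues(R0.T@R)[0].ravel()/(np.pi/2); return np.r_[t,w]
def down(yaw):
    "tool pointing down, jaw (z) axis at world angle yaw"
    x=np.array([0,0,-1.]);z=np.array([np.cos(yaw),np.sin(yaw),0]);return np.c_[x,np.cross(z,x),z]
E
python3 - <<'E'
from h import *
im,p=snap("top","top1")
for n,uv,z in(("handleL",(383,267),.007),("bartip",(452,266),.007),("shim",(351,270),.01),("dropper?vial",(402,239),.05),("stage disc",(284,241),.12),("catch",(218,255),.06),("box",(291,284),.036)):
    print(n,cast(p,uv,z))
a=cv2.resize(im[205:295,170:300],None,fx=4.5,fy=4.5,interpolation=cv2.INTER_CUBIC)
cv2.imwrite("pics/crop1.png",cv2.resize(im[205:295,200:330],None,fx=6,fy=6,interpolation=cv2.INTER_CUBIC))
E
```

```text
handleL [[ 0.4234 -0.2099  0.007 ]]
bartip [[ 0.4272 -0.4302  0.007 ]]
shim [[ 0.4134 -0.1074  0.01  ]]
dropper?vial [[ 0.5096 -0.2658  0.05  ]]
stage disc [[0.4963 0.1002 0.12  ]]
catch [[0.4572 0.3104 0.06  ]]
box [[0.3679 0.0827 0.036 ]]
```

View pics/crop1.png

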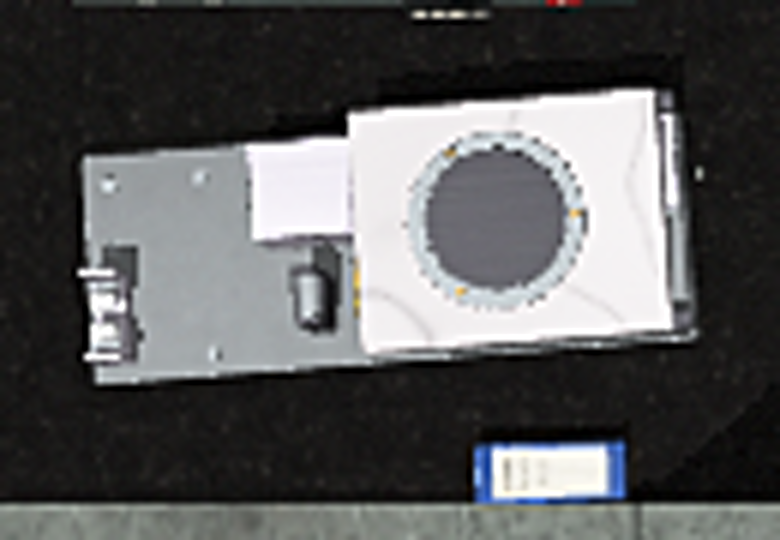

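```bash
python3 - <<'E'
from h import *
print(tooldelta((.42,-.28,.25),down(0)))
print(tooldelta((.45,.13,.30),down(0)))
E
```

```text
[-0.0454  0.3346 -0.246  -0.7302 -0.0005 -0.0004]
[-0.1074  0.5795 -0.6978 -0.7302 -0.0005 -0.0004]
```

Request:
{"method": "play_rows", "body": {
  "series": "-0.045 0.335 -0.246 -0.73 0 0;-0.045 0.335 -0.246 -0.73 0 0;-0.045 0.335 -0.246 -0.73 0 0;-0.045 0.335 -0.246 -0.73 0 0;-0.045 0.335 -0.246 -0.73 0 0;-0.045 0.335 -0.246 -0.73 0 0;-0.045 0.335 -0.246 -0.73 0 0;-0.045 0.335 -0.246 -0.73 0 0;-0.045 0.335 -0.246 -0.73 0 0"
}}

```text
t: 1.27
tcp_pos: [0.4199, -0.281, 0.2497]
eef_rot: [[-0.0, 0.004, 1.0], [0.0, 1.0, -0.004], [-1.0, 0.0, -0.0]]
wrist_force: [-0.8, 1.0, -0.5]
gripper_width: 0.0912
```

```bash
python3 - <<'E'
from h import *
s=bot.get_state();print(s['t'],s['tcp_pos'],s['q'],s['qvel'],s['wrist_force']);print(s['eef_rot'])
im,p=snap("wrist","w1")
E
```

```text
1.275 [ 0.4199 -0.281   0.2497] [-0.708   0.2881  1.5833 -0.0002  1.2705 -0.704 ] [ 0.0007 -0.0003 -0.0001  0.0001 -0.0021 -0.0075] [-0.7926  0.9723 -0.5189]
[[-0.0003  0.004   1.    ]
 [ 0.0001  1.     -0.004 ]
 [-1.      0.0001 -0.0003]]
```

View pics/w1.png

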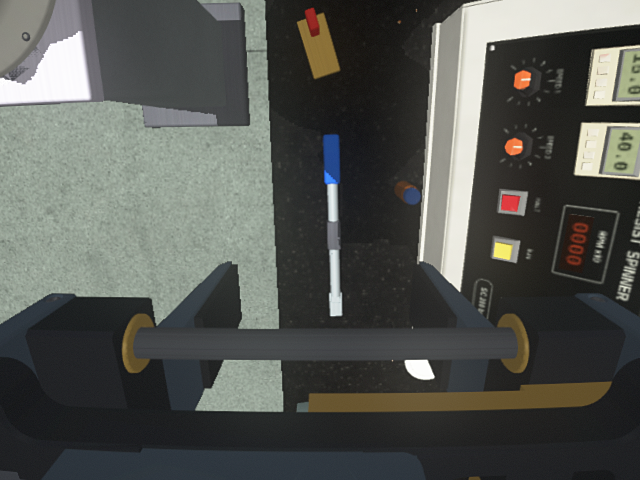

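The wrist view shows the bar with its blue handle at (332,160), collar at (334,236) and blade end at (336,315). The shim tab is at (312,22) and the vial at (407,192). Next I'll measure these and look at the jig.

```bash
cat >> h.py <<'E'
def blob(im,lo,hi,box=None,k=1):
    hsv=cv2.cvtColor(im,cv2.COLOR_BGR2HSV);m=cv2.inRange(hsv,lo,hi)
    if box:
        b=np.zeros_like(m);u0,v0,u1,v1=box;b[v0:v1,u0:u1]=1;m=m*b
    c=sorted(cv2.findContours(m,cv2.RETR_EXTERNAL,cv2.CHAIN_APPROX_NONE)[0],key=cv2.contourArea)[::-1][:k]
    return [cv2.minAreaRect(x) for x in c]
E
python3 - <<'E'
from h import *
im,p=load("w1")
g=im[236,318:352];print(im[236,320:350].sum(1)//3, im[120:124,331])
(hc,sz,a),=blob(im,(100,120,60),(125,255,255),(310,120,350,200));print("handle",hc,sz,a,cast(p,[hc],.014),"axis h .007:",cast(p,[hc],.007))
bx=cv2.boxPoints((hc,sz,a));print(cast(p,bx,.014))
# bar axis by per-row bright mid (shank)
gray=im.sum(2)//3
pts=[]
for v in list(range(190,218,3))+list(range(252,288,3)):
    r=gray[v,318:352].astype(int);t=np.where(r>110)[0];pts.append(((t[0]+t[-1])/2+318,v))
P=cast(p,pts,.010);print(P[::4]);
vx=cv2.fitLine(P[:,:2].astype(np.float32),cv2.DIST_L2,0,.01,.01).ravel();print("line",vx,np.degrees(np.arctan2(vx[1],vx[0])))
col=gray[:,334];print("col",[(v,int(col[v])) for v in range(212,260,2)]);print([(v,int(gray[v,335])) for v in range(286,322,2)])
for n,lo,hi,z,b in(("tab",(0,150,100),(6,255,255),.034,(290,0,335,50)),("plate",(12,80,80),(30,255,255),.006,(290,0,350,90))):
    r=blob(im,lo,hi,b)[0];print(n,r,cast(p,[r[0]],z));print(cast(p,cv2.boxPoints(r),z))
r=blob(im,(100,120,60),(125,255,255),(380,170,440,220))[0];print("vial",cast(p,[r[0]],.053))
print(tooldelta((.43,0.0,.32),down(0)))
E
```

```text
[ 43  40  44  40  40  37  40  84 121 122 122 124 126 123 120 117 117 101
  70  63  49  31  31  30  31  31  31  33  33  36] [[23 21 20]
 [24 22 22]
 [26 26 25]
 [26 24 25]]
handle (331.0, 159.0) (50.0, 16.0) 90.0 [[ 0.4257 -0.2294  0.014 ]] axis h .007: [[ 0.4259 -0.2299  0.007 ]]
[[ 0.4168 -0.2019  0.014 ]
 [ 0.4347 -0.2019  0.014 ]
 [ 0.435  -0.2579  0.014 ]
 [ 0.4165 -0.2578  0.014 ]]
[[ 0.4264 -0.2655  0.01  ]
 [ 0.4276 -0.2798  0.01  ]
 [ 0.4276 -0.2944  0.01  ]
 [ 0.4296 -0.3504  0.01  ]
 [ 0.4296 -0.3664  0.01  ]
 [ 0.4303 -0.3828  0.01  ]]
line [ 0.0287 -0.9996  0.4287 -0.3269] -88.35693
col [(212, 215), (214, 215), (216, 218), (218, 217), (220, 224), (222, 125), (224, 123), (226, 121), (228, 121), (230, 120), (232, 119), (234, 120), (236, 120), (238, 118), (240, 119), (242, 117), (244, 117), (246, 117), (248, 114), (250, 218), (252, 228), (254, 228), (256, 228), (258, 229)]
[(286, 226), (288, 226), (290, 225), (292, 226), (294, 226), (296, 226), (298, 221), (300, 221), (302, 216), (304, 223), (306, 221), (308, 221), (310, 222), (312, 220), (314, 225), (316, 84), (318, 35), (320, 41)]
tab ((311.94122314453125, 21.76470184326172), (27.163990020751953, 10.186495780944824), 75.96376037597656) [[ 0.4066 -0.0935  0.034 ]]
[[ 0.3987 -0.0827  0.034 ]
 [ 0.4084 -0.0805  0.034 ]
 [ 0.4147 -0.1045  0.034 ]
 [ 0.4048 -0.1067  0.034 ]]
plate ((318.4048767089844, 45.52872085571289), (60.78128433227539, 28.539203643798828), 73.20162963867188) [[ 0.4124 -0.1094  0.006 ]]
[[ 0.3888 -0.0846  0.006 ]
 [ 0.4178 -0.0768  0.006 ]
 [ 0.4366 -0.1347  0.006 ]
 [ 0.4067 -0.143   0.006 ]]
vial [[ 0.5104 -0.2646  0.053 ]]
[-0.0878  0.3512  0.0114 -0.0022 -0.0002 -0.0001]
```

Request:
{"method": "play_rows", "body": {
  "series": "-0.088 0.351 0.011 0 0 0;-0.088 0.351 0.011 0 0 0;-0.088 0.351 0.011 0 0 0;-0.088 0.351 0.011 0 0 0;-0.088 0.351 0.011 0 0 0;-0.088 0.351 0.011 0 0 0;-0.088 0.351 0.011 0 0 0"
}}

```text
t: 2.2
tcp_pos: [0.4293, 0.0, 0.3201]
eef_rot: [[-0.0, 0.001, 1.0], [-0.0, 1.0, -0.001], [-1.0, -0.0, -0.0]]
wrist_force: [0.7, -0.1, -0.0]
gripper_width: 0.0913
```

```bash
python3 - <<'E'
from h import *
s=bot.get_state();print(s['t'],s['tcp_pos'],s['qvel'])
im,p=snap("wrist","w2")
E
```

```text
2.2 [0.4293 0.     0.3201] [-0.0184  0.0061  0.004   0.0022 -0.0013 -0.0014]
```

View pics/w2.png

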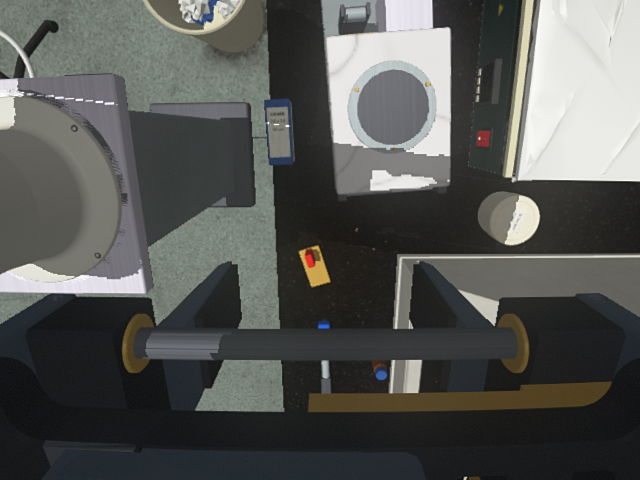

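The stage's top is at about (390,110) and the fulcrum roller at (355,14). The catch is out of view, so I'll move 150 mm further.

Request:
{"method": "play_rows", "body": {
  "series": "0 0.19 0 0 0 0;0 0.19 0 0 0 0;0 0.19 0 0 0 0;0 0.19 0 0 0 0;0 0.19 0 0 0 0"
}}

```text
t: 2.88
tcp_pos: [0.4295, 0.1515, 0.32]
eef_rot: [[-0.001, 0.002, 1.0], [-0.0, 1.0, -0.002], [-1.0, -0.0, -0.001]]
wrist_force: [-0.5, 0.1, -0.6]
gripper_width: 0.0913
```

```bash
python3 - <<'E'
from h import *
s=bot.get_state();print(s['t'],s['tcp_pos'],s['qvel'])
im,p=snap("wrist","w3")
cv2.imwrite("pics/w3c.png",cv2.resize(im[0:300,240:540],None,fx=2,fy=2))
E
```

```text
2.875 [0.4295 0.1515 0.32  ] [-0.0096 -0.0052  0.0018  0.0005  0.001   0.0007]
```

View pics/w3c.png

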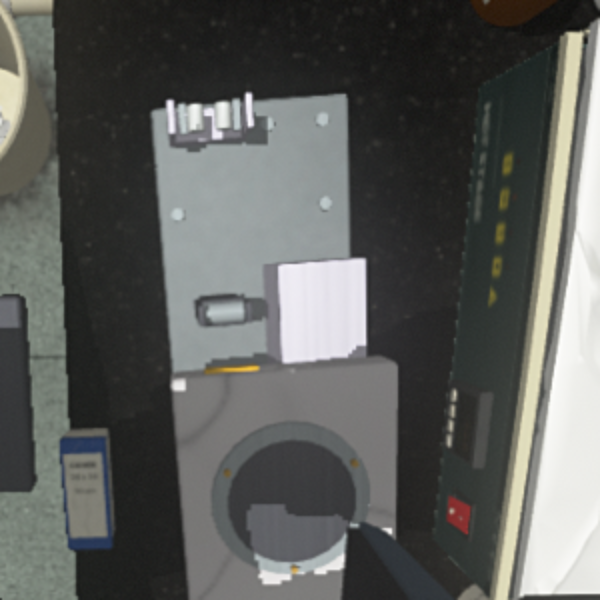

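```bash
cat > fit.py <<'E'
from h import *
_,p3=load("w3");_,p2=load("w2")
c=lambda u,v:(u/2+240,v/2)
obs=[(p3,c(174,377),(30,62-124,111.5)),(p3,c(396,361),(30,62,111.5)),(p3,c(277,265),(-25,3,80.5)),(p3,c(366,258),(-25,53,80.5)),(p3,c(227,309),(0,-28,72)),
(p3,c(208,115),(-110,-28,48)),(p2,(327,38),(30,-62,111.5)),(p2,(450,28),(30,62,111.5)),(p2,(337,194),(188,-62,111.5)),(p2,(450,187),(188,62,111.5))]
A=np.array([o[2] for o in obs])/1000
B=np.array([cast(p,[uv],a[2])[0] for (p,uv,_),a in zip(obs,A)])
w=np.ones(len(A))
a,b=A[:,:2],B[:,:2];am,bm=a.mean(0),b.mean(0)
H=(a-am).T@(b-bm);U,S,Vt=np.linalg.svd(H);R=(U@Vt).T;t=bm-R@am
J=np.eye(4);J[:2,:2]=R;J[:2,3]=t;np.save("J.npy",J)
print("yaw",np.degrees(np.arctan2(R[1,0],R[0,0])),t,"det",np.linalg.det(R));print(((b-bm)-(a-am)@R.T)*1000)
E
python3 - <<'E'
exec(open('fit.py').read())
# left/right foot plate edges
P=cast(p3,[c(153,112),c(171,365),c(346,95),c(349,255)],.010);print("plate",(np.linalg.inv(J)@np.c_[P,np.ones(4)].T).T[:,:3]*1000)
W=lambda *x:(J@np.r_[np.array(x)/1000,1])[:3]
print("fulc",W(0,-28,72),"catch",W(-110,-28,48),"deck",W(30,28,80.5),J)
P=cast(p3,[c(60,430),c(112,545)],.036);print("box",P)
E
```

```text
yaw -85.56316875173215 [0.4882 0.2075] det 0.9999999999999992
[[ 1.8295  0.8608]
 [-1.59    0.0433]
 [-0.5678 -0.5003]
 [-0.2805 -0.3064]
 [ 1.3575  1.9315]
 [-1.208   1.1975]
 [ 1.6747 -1.9626]
 [-1.4    -1.3383]
 [ 0.3005  0.9133]
 [-0.1157 -0.8387]]
plate [[-122.6516  -60.9562   10.    ]
 [  36.91    -62.3083   10.    ]
 [-123.6768   60.2274   10.    ]
 [ -26.4001   60.286    10.    ]]
fulc [0.4603 0.2053 0.072 ] catch [0.4518 0.315  0.048 ] deck [0.5184 0.1797 0.0805] [[ 0.0774  0.997   0.      0.4882]
 [-0.997   0.0774  0.      0.2075]
 [ 0.      0.      1.      0.    ]
 [ 0.      0.      0.      1.    ]]
box [[0.3551 0.1266 0.036 ]
 [0.3875 0.0442 0.036 ]]
```

```bash
python3 - <<'E'
from h import *
_,p1=load("w1");_,p2=load("w2")
# spinner case near-left corner in both views (top outer corner)
for a,b in(((437,24),(399,256)),):
    o1,r1=ray(p1,[a]);o2,r2=ray(p2,[b]);M=np.c_[r1[0],-r2[0]];k=np.linalg.lstsq(M,o2-o1,rcond=None)[0];print(o1+k[0]*r1,o2+k[1]*r2)
print(cast(p1,[(419,290),(430,100)],.0),cast(p1,[(419,290),(430,100)],.1))
R=down(np.radians(1.64));print(tooldelta((.4284,-.3197,.14),R))
E
```

```text
[[ 0.5359 -0.0903  0.0167]] [[ 0.5343 -0.0902  0.0163]]
[[ 0.5419 -0.3995  0.    ]
 [ 0.5381 -0.1645  0.    ]] [[ 0.5128 -0.3519  0.1   ]
 [ 0.5099 -0.1727  0.1   ]]
[ 0.2254 -0.5888 -0.0001 -0.0196 -0.0003  0.0002]
```

Request:
{"method": "play_rows", "body": {
  "series": "0.12 -0.589 0 -0.02 0 0;0.12 -0.589 0 -0.02 0 0;0.12 -0.589 0 -0.02 0 0;0.12 -0.589 0 -0.02 0 0;0.12 -0.589 0 -0.02 0 0;0.225 -0.589 0 -0.02 0 0;0.225 -0.589 0 -0.02 0 0;0.225 -0.589 0 -0.02 0 0;0.225 -0.589 0 -0.02 0 0;0.225 -0.589 0 -0.02 0 0;0.225 -0.589 0 -0.02 0 0",
  "jaw": 0.3
}}

```text
t: 4.3
tcp_pos: [0.4292, -0.3179, 0.1413]
eef_rot: [[0.001, -0.031, 1.0], [-0.0, 1.0, 0.031], [-1.0, -0.0, 0.001]]
wrist_force: [-0.8, -0.5, -0.1]
gripper_width: 0.0592
```

```bash
python3 - <<'E'
from h import *
im,p=snap("wrist","w4")
s=bot.get_state();print(s['t'],s['tcp_pos'],s['gripper_width'],s['wrist_force'])
R=down(np.radians(1.64));print(tooldelta((.4284,-.3197,.004),R))
print(proj(p,[(.4258,-.2297,.014),(.4284,-.3197,.014)]))
b=blob(im,(100,120,60),(125,255,255),(290,20,380,250));print(b)
E
```

```text
4.35 [ 0.4294 -0.3178  0.1414] 0.05912975444097194 [-0.4611 -0.5761 -0.354 ]
[ 0.1718 -0.0022 -0.0015  0.002   0.0006  0.0005]
[[325.3479 123.3253]
 [325.134  229.998 ]]
[((325.5, 122.5), (71.0, 23.0), 90.0)]
```

Request:
{"method": "play_rows", "body": {
  "series": "0.08 -0.002 -0.001 0 0 0;0.15 -0.002 -0.001 0 0 0;0.171 -0.002 -0.001 0 0 0;0.171 -0.002 -0.001 0 0 0;0.171 -0.002 -0.001 0 0 0"
}}

```text
t: 4.97
tcp_pos: [0.4295, -0.3208, 0.0055]
eef_rot: [[0.002, -0.031, 1.0], [-0.002, 1.0, 0.031], [-1.0, -0.002, 0.002]]
wrist_force: [-0.6, 0.5, -0.0]
gripper_width: 0.0593
```

Request:
{"method": "play_rows", "body": {
  "series": "0 0 0 0 0 0;0 0 0 0 0 0;0 0 0 0 0 0;0 0 0 0 0 0",
  "jaw": -1,
  "force": 45
}}

```text
t: 5.48
tcp_pos: [0.4284, -0.3202, 0.0036]
eef_rot: [[0.0, -0.031, 1.0], [-0.0, 1.0, 0.031], [-1.0, -0.0, 0.0]]
wrist_force: [-1.2, 0.1, 0.1]
gripper_width: 0.0221
```

Request:
{"method": "play_rows", "body": {
  "series": "0 0 0 0 0 0;0 0 0 0 0 0;0 0 0 0 0 0;-0.05 0 0 0 0 0;-0.1 0 0 0 0 0;-0.2 0 0 0 0 0;-0.2 0 0 0 0 0;-0.2 0 0 0 0 0;-0.2 0 0 0 0 0"
}}

```text
t: 6.6
tcp_pos: [0.4278, -0.3196, 0.1623]
eef_rot: [[-0.001, -0.031, 1.0], [0.001, 1.0, 0.031], [-1.0, 0.001, -0.001]]
wrist_force: [-0.7, -0.3, -1.8]
gripper_width: 0.0156
```

```bash
python3 - <<'E'
from h import *
im,p=snap("wrist","w5")
s=bot.get_state();print(s['t'],s['tcp_pos'],s['gripper_width'],s['wrist_force'])
b=blob(im,(100,120,60),(125,255,255),(290,20,380,250));print(b)
z=s['tcp_pos'][2]+.0034+.007
bx=cv2.boxPoints(b[0]);print(cast(p,bx,z)-s['tcp_pos'])
J=np.load("J.npy");yaw=np.radians(-85.56+90)
def W(*x):return (J@np.r_[np.array(x)/1000,1])[:3]
for x,z in((-40,.13),(-40,.078),(0,.078)):
    print(W(x-62,-28,0)[:2],z)
print(tooldelta(np.r_[W(-45-62,-28,0)[:2],.18],down(yaw)))
cv2.imwrite("pics/w5c.png",im[0:330,200:460])
E
```

```text
6.65 [ 0.4278 -0.3195  0.1621] 0.01528711780219515 [ 0.3072  0.4323 -1.7315]
[((325.0, 109.5), (133.0, 42.0), 90.0)]
[[-0.0133  0.1175  0.0104]
 [ 0.0042  0.1181  0.0104]
 [ 0.0067  0.0626  0.0104]
 [-0.0124  0.062   0.0104]]
[0.4524 0.307 ] 0.13
[0.4524 0.307 ] 0.078
[0.4555 0.2671] 0.078
[-0.0211  0.7881  0.0548 -0.0295 -0.0011 -0.0011]
```

View pics/w5c.png

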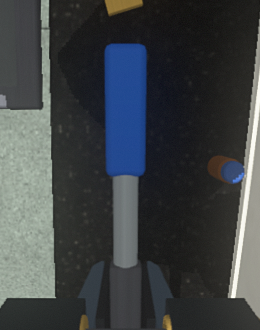

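Request:
{"method": "play_rows", "body": {
  "series": "-0.021 0.788 0.055 -0.03 0 0;-0.021 0.788 0.055 -0.03 0 0;-0.021 0.788 0.055 -0.03 0 0;-0.021 0.788 0.055 -0.03 0 0;-0.021 0.788 0.055 -0.03 0 0;-0.021 0.788 0.055 -0.03 0 0;-0.021 0.788 0.055 -0.03 0 0;-0.021 0.788 0.055 -0.03 0 0;-0.021 0.788 0.055 -0.03 0 0;-0.021 0.788 0.055 -0.03 0 0;-0.021 0.788 0.055 -0.03 0 0;-0.021 0.788 0.055 -0.03 0 0"
}}

```text
t: 8.15
tcp_pos: [0.4521, 0.3111, 0.179]
eef_rot: [[-0.002, -0.079, 0.997], [-0.001, 0.997, 0.079], [-1.0, -0.001, -0.002]]
wrist_force: [-0.5, 0.1, -0.8]
gripper_width: 0.0157
```

Request:
{"method": "play_rows", "body": {
  "series": "0 0 0 0 0 0;0 0 0 0 0 0"
}}

```text
t: 8.4
tcp_pos: [0.4529, 0.3101, 0.1802]
eef_rot: [[-0.0, -0.077, 0.997], [-0.0, 0.997, 0.077], [-1.0, -0.0, -0.0]]
wrist_force: [-0.3, 0.4, -0.9]
gripper_width: 0.0157
```

```bash
cat >> h.py <<'E'
J=np.load("J.npy");YAW=np.arctan2(J[1,0],J[0,0])+np.pi/2
def W(*x):return (J@np.r_[np.array(x)/1000,1])[:3]
def jig(P):return (np.linalg.inv(J)@np.r_[P,1])[:3]*1000
def st():
    s=bot.get_state();print(s['t'],s['tcp_pos'],'jig',jig(s['tcp_pos']),'w',s['gripper_width'],'F',s['wrist_force'],'yaw',np.degrees(np.arctan2(s['eef_rot'][1,2],s['eef_rot'][0,2])));return s
E
python3 - <<'E'
from h import *
im,p=snap("wrist","w6");s=st()
b=blob(im,(100,120,60),(125,255,255),(290,20,380,250));print(b)
print("handle in jig",jig(cast(p,[b[0][0]],s['tcp_pos'][2]+.0104)[0]))
for X,z in((-45,.0775),(0,.0775)):print(tooldelta(np.r_[W(X-62,-28,0)[:2],z],down(YAW)))
im,p=snap("top","top2");cv2.imwrite("pics/top2c.png",cv2.resize(im[190:300,190:330],None,fx=5,fy=5,interpolation=cv2.INTER_CUBIC))
im,p=snap("scene","sc2");cv2.imwrite("pics/sc2c.png",im)
E
```

```text
8.45 [0.4529 0.3103 0.1803] jig [-105.238   -27.2037  180.3123] w 0.015579597404718665 F [ 0.269   0.8031 -2.5877] yaw 4.398593077787791
[((333.5, 109.5), (133.0, 73.0), 90.0)]
handle in jig [-196.3808  -24.4219  190.7123]
[ 0.1285  0.0022 -0.001  -0.0004 -0.0001  0.0001]
[ 0.1285 -0.054  -0.0009 -0.0004 -0.0001  0.0001]
```

Request:
{"method": "play_rows", "body": {
  "series": "0.06 0.022 -0.001 0 0 0;0.11 0.022 -0.001 0 0 0;0.1285 0.022 -0.001 0 0 0;0.1285 0.022 -0.001 0 0 0;0.1285 0.022 -0.001 0 0 0;0.1285 0.002 -0.001 0 0 0;0.1285 0.002 -0.001 0 0 0;0.1285 0.002 -0.001 0 0 0"
}}

```text
t: 9.55
tcp_pos: [0.4522, 0.3128, 0.078]
eef_rot: [[0.001, -0.078, 0.997], [0.0, 0.997, 0.078], [-1.0, 0.0, 0.001]]
wrist_force: [-0.3, 0.3, -1.4]
gripper_width: 0.0154
```

```bash
python3 - <<'E'
from h import *
s=st()
for n in("top","scene"):
  im,p=snap(n,n+"3");c=proj(p,[W(-20,-28,75)])[0].astype(int);print(n,c)
  a=im[c[1]-45:c[1]+45,c[0]-50:c[0]+50];cv2.imwrite(f"pics/{n}3c.png",cv2.resize(a,(400,360),interpolation=cv2.INTER_CUBIC))
cv2.imwrite("pics/b3.png",np.hstack([cv2.imread("pics/top3c.png"),cv2.imread("pics/scene3c.png")]))
for X,z in((-10,.0775),(0,.0775)):print(tooldelta(np.r_[W(X-62,-28,0)[:2],z],down(YAW)))
E
```

```text
9.55 [0.4522 0.3128 0.078 ] jig [-107.7402  -27.7702   78.0155] w 0.015412413619005229 F [-0.2734  0.3328 -1.3836] yaw 4.44920846807876
top [244 254]
scene [225 216]
[ 0.0003 -0.045  -0.0002  0.0004  0.0002 -0.0001]
[ 0.0003 -0.0575 -0.0002  0.0004  0.0002 -0.0001]
```

View pics/b3.png

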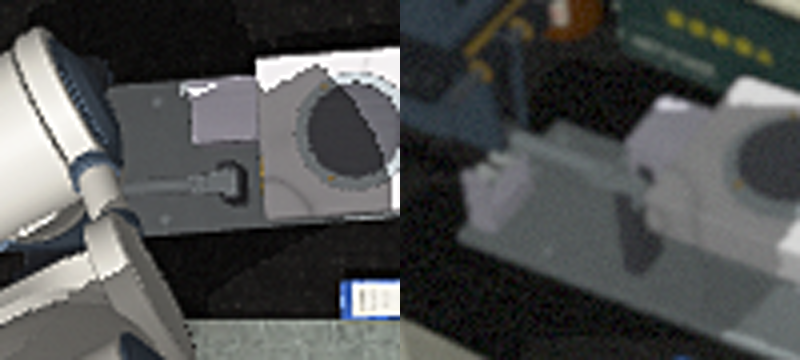

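The top crop shows the blade tip at (225,184), pointed centrally between the cheeks at (236,185). I'll slide it in.

Request:
{"method": "play_rows", "body": {
  "series": "0 -0.02 0 0 0 0;0 -0.04 0 0 0 0;0 -0.0575 0 0 0 0;0 -0.0575 0 0 0 0;0 -0.0575 0 0 0 0"
}}

```text
t: 10.28
tcp_pos: [0.456, 0.2666, 0.0777]
eef_rot: [[0.001, -0.077, 0.997], [0.001, 0.997, 0.077], [-1.0, 0.001, 0.001]]
wrist_force: [1.3, 3.7, -1.7]
gripper_width: 0.0158
```

```bash
python3 - <<'E'
from h import *
s=st()
# tilt: pivot bar about bar_rest over fulcrum, handle down by th, axis at height 78.2 there
zaxis=W(0,0,0)*0
for th in(.05,.10,.12):
    d=J[:3,0]; x=-62*np.cos(th); off=np.r_[0,0,1]*0
    R0=down(YAW); ax=R0[:,2] # jaw axis (jig +y)
    Rt=cv2.Rodrigues(ax*(-th))[0]; 
    # sign check: bar dir after rotation should point up towards blade
    bd=Rt@d
    if bd[2]<0: Rt=Rt.T; bd=Rt@d
    rest=W(0,-28,79 if th<.1 else 78.3); tcp=rest-bd*.062-Rt@np.array([0,0,.0034])
    print(th,bd,tcp,tooldelta(tcp,Rt@R0))
E
```

```text
10.275 [0.456  0.2666 0.0777] jig [-61.3809 -27.4845  77.6913] w 0.015808255337281873 F [ 1.2689  3.6915 -1.6738] yaw 4.436720069276799
0.05 [ 0.0773 -0.9958  0.05  ] [0.4555 0.2669 0.0725] [ 0.0065  0.0005 -0.0007 -0.      0.0006 -0.0322]
0.1 [ 0.077  -0.992   0.0998] [0.4555 0.2665 0.0687] [ 0.0112 -0.     -0.0007 -0.      0.0006 -0.064 ]
0.12 [ 0.0768 -0.9898  0.1197] [0.4555 0.2663 0.0675] [ 0.0127 -0.0003 -0.0007 -0.      0.0006 -0.0768]
```

Request:
{"method": "play_rows", "body": {
  "series": "0.003 0 0 0 0 -0.016;0.0065 0 0 0 0 -0.032;0.009 0 0 0 0 -0.048;0.011 0 0 0 0 -0.064;0.011 0 0 0 0 -0.064;0.011 0 0 0 0 -0.064"
}}

```text
t: 11.02
tcp_pos: [0.4554, 0.267, 0.0687]
eef_rot: [[0.008, -0.078, 0.997], [-0.1, 0.992, 0.078], [-0.995, -0.1, -0.0]]
wrist_force: [-1.2, -0.4, -0.9]
gripper_width: 0.0157
```

```bash
python3 - <<'E'
from h import *
s=st();print(s['eef_rot'])
E
```

```text
11.025 [0.4554 0.267  0.0687] jig [-61.894  -28.1351  68.6804] w 0.015684374194369844 F [-1.2058 -0.3846 -0.9255] yaw 4.494279885560395
[[ 0.0077 -0.078   0.9969]
 [-0.1     0.9919  0.0784]
 [-0.995  -0.1003 -0.0002]]
```

Request:
{"method": "play_rows", "body": {
  "series": "0 0 0 0 0 0;0 0 0 0 0 0;0 0 0 0 0 0;0 0 0 0 0 0;0 0 0 0 0 0;0 0 0 0 0 0",
  "jaw": -0.2
}}

```text
t: 11.78
tcp_pos: [0.4555, 0.267, 0.0687]
eef_rot: [[0.008, -0.078, 0.997], [-0.1, 0.992, 0.078], [-0.995, -0.1, 0.0]]
wrist_force: [0.2, -0.9, 0.3]
gripper_width: 0.0364
```

Request:
{"method": "play_rows", "body": {
  "series": "-0.03 0 0 0 0 0;-0.07 0 0 0 0 0;-0.1 0 0 0 0 0;-0.12 0 0 0 0 0.064;-0.12 0 0 0 0 0.064;-0.12 0 0 0 0 0.064"
}}

```text
t: 12.52
tcp_pos: [0.4545, 0.2762, 0.1637]
eef_rot: [[-0.001, -0.078, 0.997], [-0.002, 0.997, 0.078], [-1.0, -0.002, -0.001]]
wrist_force: [0.1, -0.4, -0.6]
gripper_width: 0.0364
```

```bash
python3 - <<'E'
from h import *
im,p=snap("wrist","w7");s=st()
b=blob(im,(105,150,60),(120,255,255),(250,0,420,260));print(b)
cv2.imwrite("pics/w7c.png",im[0:400,140:540])
for z in(.05,.06,.07):print("handle in jig",jig(cast(p,[b[0][0]],z)[0]))
E
```

```text
12.575 [0.4544 0.2764 0.1636] jig [-71.3528 -28.3775 163.5621] w 0.0363991291913959 F [-0.1227  0.1115 -0.0706] yaw 4.480199991042467
[((325.5, 131.0), (76.0, 25.0), 90.0)]
handle in jig [-153.2866  -28.9227   50.    ]
handle in jig [-153.2982  -28.9263   60.    ]
handle in jig [-153.3099  -28.9299   70.    ]
```

View pics/w7c.png

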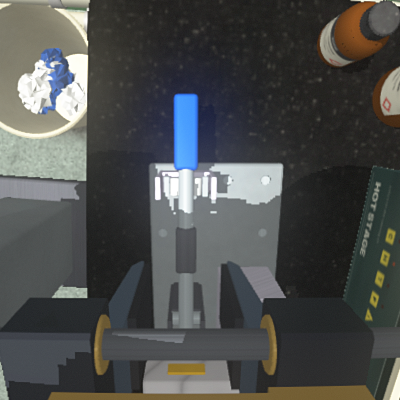

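The bar lies centred in the cheeks with its handle at jig x of about -153. Two amber bottles stand at about (495,30) and (530,95) in the full image. I'll check clearance to them and plan the handle grasp.

```bash
cat >> h.py <<'E'
def bartcp(th,s,below=4.0,X0=-2.0,dy=0.0,up=0.0):
    "TCP pose gripping the bar at s mm behind bar_rest, bar pitched th (handle down) over the fulcrum"
    c,t=np.cos(th),np.tan(th)
    x=X0-s*c; z=66+12/c+(x)*t
    n=np.array([-np.sin(th),0,c])  # bar normal in jig
    P=np.array([x,-28+dy,z])+n*(up-below)
    R0=down(YAW);ax=R0[:,2];d=J[:3,0]
    Rt=cv2.Rodrigues(ax*th)[0]
    if (Rt@d)[2]<0: Rt=Rt.T
    return W(*P),Rt@R0
def plan(th,s,**k):
    P,R=bartcp(th,s,**k);r=tooldelta(P,R);print(th,'jig',jig(P),'row',r);return r
E
python3 - <<'E'
from h import *
_,p=load("w7")
print("bottles top z=.1",cast(p,[(523,20),(495,95),(538,92)],.08),"bench",cast(p,[(475,55),(519,100)],0))
_,p=load("top1");print(cast(p,[(190,199),(179,219)],.08))
plan(.13,162,up=60);plan(.13,162,up=0)
E
```

```text
bottles top z=.1 [[0.5721 0.4407 0.08  ]
 [0.562  0.392  0.08  ]
 [0.5921 0.3971 0.08  ]] bench [[0.5736 0.4339 0.    ]
 [0.6211 0.4006 0.    ]]
[[0.6308 0.3978 0.08  ]
 [0.5678 0.4306 0.08  ]]
0.13 jig [-169.8925  -28.      112.3674] row [ 0.0638  0.1233  0.0006  0.0005 -0.0006 -0.0816]
0.13 jig [-162.1145  -28.       52.8737] row [ 0.1382  0.1137  0.0007  0.0005 -0.0006 -0.0816]
```

Request:
{"method": "play_rows", "body": {
  "series": "0.064 0.123 0 0 0 -0.082;0.064 0.123 0 0 0 -0.082;0.064 0.123 0 0 0 -0.082;0.1 0.118 0 0 0 -0.082;0.138 0.114 0 0 0 -0.082;0.138 0.114 0 0 0 -0.082;0.138 0.114 0 0 0 -0.082"
}}

```text
t: 13.45
tcp_pos: [0.448, 0.3676, 0.0547]
eef_rot: [[0.011, -0.077, 0.997], [-0.128, 0.989, 0.078], [-0.992, -0.128, 0.001]]
wrist_force: [1.2, -0.3, 0.8]
gripper_width: 0.0364
```

```bash
python3 - <<'E'
from h import *
s=st();plan(.13,162)
E
```

```text
13.45 [0.448  0.3676 0.0547] jig [-162.7697  -27.673    54.7199] w 0.03635393145025593 F [ 1.2276 -0.2692  0.7869] yaw 4.474352710373213
0.13 jig [-162.1145  -28.       52.8737] row [ 0.0024 -0.0005 -0.0004  0.0004  0.0005 -0.0008]
```

Request:
{"method": "play_rows", "body": {
  "series": "0.002 0 0 0 0 0;0.002 0 0 0 0 0;0.002 0 0 0 0 0;0.002 0 0 0 0 0;0.002 0 0 0 0 0;0.002 0 0 0 0 0;0.002 0 0 0 0 0",
  "jaw": -1,
  "force": 50
}}

```text
t: 14.32
tcp_pos: [0.4477, 0.3674, 0.0523]
eef_rot: [[0.01, -0.078, 0.997], [-0.128, 0.989, 0.078], [-0.992, -0.128, 0.0]]
wrist_force: [0.4, 1.6, 1.5]
gripper_width: 0.0175
```

```bash
python3 - <<'E'
from h import *
s=st()
for th in(.13,.16,.19,.22,.25,.28,.31,.34,.36):plan(th,162)
E
```

```text
14.325 [0.4477 0.3674 0.0523] jig [-162.6072  -27.9939   52.2845] w 0.017461636246342897 F [0.3788 1.5513 1.4887] yaw 4.484028215707393
0.13 jig [-162.1145  -28.       52.8737] row [-0.0007 -0.0007 -0.      0.0005  0.0002 -0.0009]
0.16 jig [-161.2935  -28.       48.074 ] row [ 0.0054 -0.001  -0.      0.0005  0.0002 -0.02  ]
0.19 jig [-160.3293  -28.       43.3121] row [ 0.0115 -0.0014 -0.      0.0005  0.0002 -0.0391]
0.22 jig [-159.2225  -28.       38.5923] row [ 0.0175 -0.002  -0.      0.0005  0.0002 -0.0582]
0.25 jig [-157.9742  -28.       33.9192] row [ 0.0235 -0.0028 -0.      0.0005  0.0002 -0.0773]
0.28 jig [-156.5856  -28.       29.2973] row [ 0.0295 -0.0038 -0.      0.0005  0.0002 -0.0964]
0.31 jig [-155.0578  -28.       24.7311] row [ 0.0354 -0.0049 -0.      0.0005  0.0002 -0.1155]
0.34 jig [-153.3923  -28.       20.2253] row [ 0.0412 -0.0063 -0.      0.0005  0.0003 -0.1346]
0.36 jig [-152.2062  -28.       17.2571] row [ 0.0451 -0.0073 -0.      0.0005  0.0003 -0.1473]
```

Request:
{"method": "play_rows", "body": {
  "series": "0.0055 0 0 0 0 -0.019;0.0055 0 0 0 0 -0.019;0.0115 -0.001 0 0 0 -0.038;0.0115 -0.001 0 0 0 -0.038;0.0175 -0.0015 0 0 0 -0.057;0.0175 -0.0015 0 0 0 -0.057;0.0235 -0.0022 0 0 0 -0.076;0.0235 -0.0022 0 0 0 -0.076"
}}

```text
t: 15.32
tcp_pos: [0.4478, 0.3635, 0.0334]
eef_rot: [[0.019, -0.076, 0.997], [-0.246, 0.966, 0.079], [-0.969, -0.246, -0.0]]
wrist_force: [0.6, 3.5, 1.6]
gripper_width: 0.0176
```

```bash
python3 - <<'E'
from h import *
s=st()
for th in(.25,.28,.31,.34,.36):plan(th,162,X0=-2.5)
E
```

```text
15.325 [0.4478 0.3635 0.0334] jig [-158.6626  -28.2051   33.3756] w 0.017642133497240885 F [0.6066 3.5077 1.6074] yaw 4.51489646897601
0.25 jig [-158.4742  -28.       33.7916] row [-0.0004 -0.0004  0.0003  0.0009  0.0001 -0.0008]
0.28 jig [-157.0856  -28.       29.1535] row [ 0.0056 -0.0006  0.0003  0.0009  0.0001 -0.0199]
0.31 jig [-155.5578  -28.       24.571 ] row [ 0.0116 -0.0011  0.0003  0.0009  0.0001 -0.039 ]
0.34 jig [-153.8923  -28.       20.0484] row [ 0.0176 -0.0017  0.0003  0.0009  0.0001 -0.058 ]
0.36 jig [-152.7062  -28.       17.0689] row [ 0.0216 -0.0022  0.0003  0.0009  0.0001 -0.0708]
```

Request:
{"method": "play_rows", "body": {
  "series": "0.006 -0.0005 0 0 0 -0.019;0.006 -0.0005 0 0 0 -0.019;0.0116 -0.001 0 0 0 -0.038;0.0116 -0.001 0 0 0 -0.038;0.0176 -0.0015 0 0 0 -0.057;0.0176 -0.0015 0 0 0 -0.057;0.0176 -0.0015 0 0 0 -0.057"
}}

```text
t: 16.2
tcp_pos: [0.4484, 0.3589, 0.0203]
eef_rot: [[0.026, -0.074, 0.997], [-0.329, 0.941, 0.078], [-0.944, -0.33, 0.0]]
wrist_force: [0.2, 6.0, -1.9]
gripper_width: 0.0175
```

```bash
python3 - <<'E'
from h import *
s=st()
for th in(.33,.34,.36,.375):plan(th,162,X0=-2.5)
E
```

```text
16.2 [0.4484 0.3589 0.0203] jig [-154.0864  -27.9722   20.2876] w 0.017506113899368028 F [ 0.2491  5.9793 -1.8912] yaw 4.4766167725710115
0.33 jig [-154.4627  -28.       21.549 ] row [-0.0016 -0.0001 -0.      0.0004  0.0003  0.0043]
0.34 jig [-153.8923  -28.       20.0484] row [ 0.0004 -0.0001 -0.      0.0004  0.0003 -0.002 ]
0.36 jig [-152.7062  -28.       17.0689] row [ 0.0044 -0.0003 -0.      0.0004  0.0003 -0.0148]
0.375 jig [-151.7771  -28.       14.8539] row [ 0.0074 -0.0005 -0.      0.0004  0.0003 -0.0243]
```

Vertical force reversed from +1.6 to -1.9 N, which suggests the rollers have captured the bar. I'll let go.

Request:
{"method": "play_rows", "body": {
  "series": "0 0 0 0 0 0;0 0 0 0 0 0;0 0 0 0 0 0;0 0 0 0 0 0",
  "jaw": -0.2
}}

```text
t: 16.7
tcp_pos: [0.4483, 0.3584, 0.0205]
eef_rot: [[0.026, -0.074, 0.997], [-0.331, 0.941, 0.078], [-0.943, -0.332, -0.0]]
wrist_force: [-0.5, -0.0, 0.1]
gripper_width: 0.0365
```

Request:
{"method": "play_rows", "body": {
  "series": "-0.03 0 0 0 0 0;-0.08 0 0 0 0 0;-0.13 0 0 0 0 0.1;-0.13 0 0 0 0 0.21;-0.13 0 0 0 0 0.21;-0.13 0 0 0 0 0.21"
}}

```text
t: 17.45
tcp_pos: [0.4456, 0.3926, 0.1185]
eef_rot: [[0.0, -0.078, 0.997], [-0.01, 0.997, 0.078], [-1.0, -0.01, -0.0]]
wrist_force: [0.1, -0.6, 0.4]
gripper_width: 0.0367
```

```bash
python3 - <<'E'
from h import *
im,p=snap("wrist","w8");s=st();print(s['eef_rot'])
b=blob(im,(105,150,60),(120,255,255),(250,0,420,400));print(b)
bx=cv2.boxPoints(b[0])
for z in(.029,.05):print("handle in jig",jig(cast(p,[b[0][0]],z)[0]))
print([jig(x) for x in cast(p,bx,.036)])
cv2.imwrite("pics/w8c.png",im)
E
```

```text
17.5 [0.4455 0.3931 0.1182] jig [-188.3756  -28.2122  118.2158] w 0.03674156185414174 F [ 0.1435 -0.0067 -0.1786] yaw 4.503291081211066
[[ 0.0002 -0.0785  0.9969]
 [-0.0098  0.9969  0.0785]
 [-1.     -0.0098 -0.0006]]
[((325.0, 290.0), (68.0, 22.0), 90.0)]
handle in jig [-145.1319  -29.1855   29.    ]
handle in jig [-155.3386  -29.1676   50.    ]
[array([-177.247 ,  -37.6131,   36.    ]), array([-177.2501,  -20.7401,   36.    ]), array([-117.7855,  -20.1644,   36.    ]), array([-117.7796,  -38.2018,   36.    ])]
```

View pics/w8c.png

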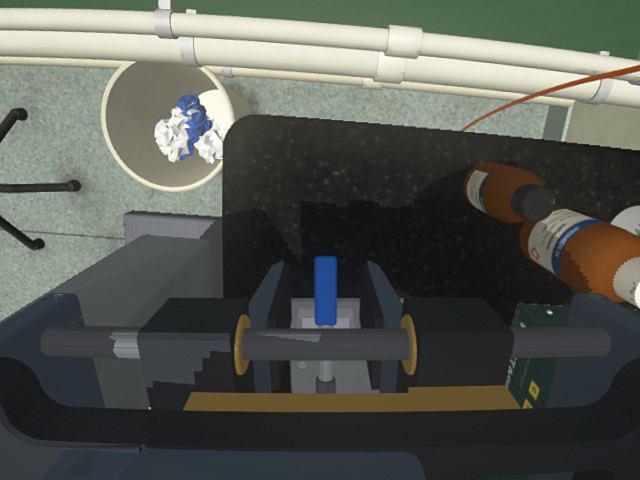

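The bar is held in the catch with its handle at jig x of about -145, z about 29. The bottles are clear. Next is the shim.

```bash
python3 - <<'E'
from h import *
s=bot.get_state();print(tooldelta((.408,-.10,.17),down(np.radians(16))))
E
```

```text
[-0.0587 -0.6114 -0.0952 -0.1277 -0.001   0.0062]
```

Request:
{"method": "play_rows", "body": {
  "series": "-0.075 0 0 0 0 0;-0.12 -0.05 -0.01 0 0 0;-0.12 -0.611 -0.095 -0.128 0 0.006;-0.12 -0.611 -0.095 -0.128 0 0.006;-0.12 -0.611 -0.095 -0.128 0 0.006;-0.12 -0.611 -0.095 -0.128 0 0.006;-0.12 -0.611 -0.095 -0.128 0 0.006;-0.12 -0.611 -0.095 -0.128 0 0.006;-0.059 -0.611 -0.095 -0.128 0 0.006;-0.059 -0.611 -0.095 -0.128 0 0.006;-0.059 -0.611 -0.095 -0.128 0 0.006;-0.059 -0.611 -0.095 -0.128 0 0.006"
}}

```text
t: 19.0
tcp_pos: [0.4084, -0.0994, 0.1696]
eef_rot: [[-0.002, -0.276, 0.961], [0.001, 0.961, 0.276], [-1.0, 0.002, -0.002]]
wrist_force: [1.3, -0.5, 0.2]
gripper_width: 0.0363
```

```bash
cat > shim.py <<'E'
from h import *
def meas(name,zb=0.0):
    im,p=snap("wrist",name);s=st()
    out={}
    for n,lo,hi,z in(("tab",(0,150,80),(7,255,255),.034),("plate",(12,80,80),(32,255,255),.006)):
        r=blob(im,lo,hi,(180,0,460,300))[0];B=cast(p,cv2.boxPoints(r),z+zb)
        e=[B[1]-B[0],B[2]-B[1]];L=[np.linalg.norm(v) for v in e];v=e[int(np.argmax(L))];v=v*np.sign(-v[1])
        print(n,r[0],"centre",B.mean(0),"sizes",np.array(L)*1000,"ang",np.degrees(np.arctan2(v[1],v[0])))
    return im,p,s
E
python3 - <<'E'
from shim import *
im,p,s=meas("w9");cv2.imwrite("pics/w9c.png",im)
E
```

```text
19.05 [ 0.4085 -0.0992  0.1698] jig [ 299.5526 -103.222   169.8218] w 0.036559727052136476 F [0.4873 0.2513 0.4607] yaw 16.079018571479388
tab (327.0, 213.5) centre [ 0.4057 -0.088   0.034 ] sizes [ 8.8493 22.8859] ang -73.67150455587786
plate (326.5, 228.5) centre [ 0.4115 -0.1094  0.006 ] sizes [60.4511 29.8854] ang -74.6361639808846
```

```bash
python3 - <<'E'
from h import *
_,p3=load("w3");_,p2=load("w2")
o1,r1=ray(p2,[(484,138)]);o2,r2=ray(p3,[(469.5,257)]);k=np.linalg.lstsq(np.c_[r1[0],-r2[0]],o2-o1,rcond=None)[0];print("hotstage panel",o1+k[0]*r1,o2+k[1]*r2)
print(tooldelta((.4061,-.0897,.010),down(np.radians(15.7))))
E
```

```text
hotstage panel [[0.6186 0.0754 0.0603]] [[0.6181 0.0754 0.0601]]
[ 0.1998  0.0118  0.0006  0.0042 -0.0006 -0.001 ]
```

Request:
{"method": "play_rows", "body": {
  "series": "0.07 0.012 0.0005 0.004 0 0;0.14 0.012 0.0005 0.004 0 0;0.19 0.012 0.0005 0.004 0 0;0.2 0.012 0.0005 0.004 0 0;0.2 0.012 0.0005 0.004 0 0;0.2 0.012 0.0005 0.004 0 0"
}}

```text
t: 19.8
tcp_pos: [0.4065, -0.0905, 0.011]
eef_rot: [[0.001, -0.27, 0.963], [0.001, 0.963, 0.27], [-1.0, 0.0, 0.001]]
wrist_force: [-0.6, -0.1, 0.6]
gripper_width: 0.0365
```

Request:
{"method": "play_rows", "body": {
  "series": "0 0 0 0 0 0;0 0 0 0 0 0;0 0 0 0 0 0;0 0 0 0 0 0;0 0 0 0 0 0;0 0 0 0 0 0",
  "jaw": -1,
  "force": 20
}}

```text
t: 20.55
tcp_pos: [0.4057, -0.0905, 0.0099]
eef_rot: [[-0.001, -0.27, 0.963], [0.001, 0.963, 0.27], [-1.0, 0.001, -0.0]]
wrist_force: [-0.3, 0.1, 9.9]
gripper_width: 0.0103
```

```bash
python3 - <<'E'
from h import *
s=st();print(tooldelta(np.r_[W(-40,28,0)[:2],.19],down(YAW)))
E
```

```text
20.55 [ 0.4057 -0.0905  0.0099] jig [ 290.6862 -105.2613    9.9301] w 0.010281006037728097 F [-0.3015  0.1081  9.946 ] yaw 15.637060391930648
[-0.2246  0.3734  0.2436  0.1244 -0.0002 -0.0008]
```

Request:
{"method": "play_rows", "body": {
  "series": "-0.05 0 0 0 0 0;-0.12 0 0 0 0 0;-0.19 0 0 0 0 0;-0.225 0.05 0.03 0.02 0 0;-0.225 0.373 0.244 0.124 0 0;-0.225 0.373 0.244 0.124 0 0;-0.225 0.373 0.244 0.124 0 0;-0.225 0.373 0.244 0.124 0 0;-0.225 0.373 0.244 0.124 0 0;-0.225 0.373 0.244 0.124 0 0;-0.225 0.373 0.244 0.124 0 0;-0.225 0.373 0.244 0.124 0 0"
}}

```text
t: 22.05
tcp_pos: [0.5128, 0.2481, 0.19]
eef_rot: [[-0.002, -0.077, 0.997], [0.001, 0.997, 0.077], [-1.0, 0.001, -0.002]]
wrist_force: [-0.4, 0.1, -0.4]
gripper_width: 0.0098
```

```bash
python3 - <<'E'
from h import *
im,p=snap("wrist","w10");s=st()
b=blob(im,(12,80,80),(32,255,255),(200,100,440,480),2);print(b)
b=blob(im,(0,150,80),(7,255,255),(200,100,440,480),2);print(b)
print(tooldelta(np.r_[W(-40,28,0)[:2],.096],down(YAW)))
cv2.imwrite("pics/w10c.png",im[0:480,120:520])
E
```

```text
22.1 [0.5129 0.248  0.1901] jig [-38.5014  27.8108 190.071 ] w 0.009776683633939869 F [0.7386 0.3467 0.5182] yaw 4.403170938141526
[((319.517333984375, 399.62750244140625), (23.28591537475586, 239.2205047607422), 89.39049530029297), ((357.4999694824219, 344.9999694824219), (4.999999046325684, 57.99999237060547), 0.0)]
[((325.0, 301.5), (53.0, 20.0), 90.0)]
[ 0.1176  0.0017  0.0004 -0.0004 -0.0009 -0.0008]
```

View pics/w10c.png

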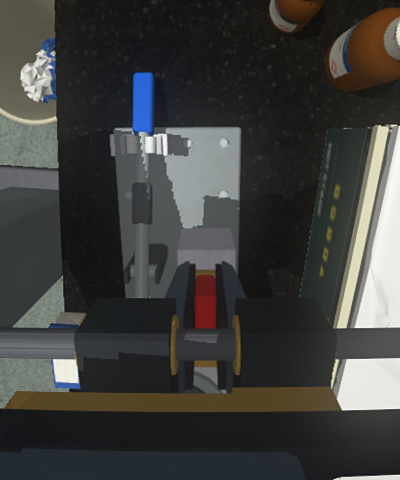

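Request:
{"method": "play_rows", "body": {
  "series": "0.05 0 0 0 0 0;0.1 0 0 0 0 0;0.116 0.0017 0 0 0 0;0.116 0.0017 0 0 0 0;0.116 0.0017 0 0 0 0"
}}

```text
t: 22.72
tcp_pos: [0.5139, 0.251, 0.0987]
eef_rot: [[0.001, -0.078, 0.997], [0.002, 0.997, 0.078], [-1.0, 0.002, 0.001]]
wrist_force: [-0.1, -0.2, -0.4]
gripper_width: 0.0099
```

```bash
cat >> h.py <<'E'
def avg(n=6):
    F=[]
    for _ in range(n): bot.read_camera("top");F.append(bot.get_state()['wrist_force'])
    F=np.array(F)@J[:3,:3];print("F jig mean",F.mean(0),"sd",F.std(0));return F.mean(0)
E
python3 - <<'E'
from h import *
avg();s=st()
E
```

```text
F jig mean [ 0.0216 -0.0495 -0.4302] sd [0.6275 0.3044 0.4525]
23.025 [0.5133 0.2509 0.0978] jig [-41.3628  28.4009  97.754 ] w 0.009443317102362979 F [-0.0028 -0.4271 -0.899 ] yaw 4.4829388484064605
```

Request:
{"method": "play_rows", "body": {
  "series": "0.005 0 0 0 0 0;0.005 0 0 0 0 0;0.005 0 0 0 0 0"
}}

```text
t: 23.4
tcp_pos: [0.513, 0.2508, 0.0931]
eef_rot: [[-0.001, -0.078, 0.997], [0.001, 0.997, 0.078], [-1.0, 0.001, -0.001]]
wrist_force: [0.1, -0.8, -1.4]
gripper_width: 0.01
```

```bash
python3 - <<'E'
from h import *
avg(4);s=st()
E
```

```text
F jig mean [-0.006   0.047  -0.6226] sd [0.5579 0.505  0.4382]
23.6 [0.5131 0.2509 0.0933] jig [-41.3218  28.1688  93.2701] w 0.009790150267073989 F [-0.1204 -0.8998 -0.7499] yaw 4.479036088970459
```

Request:
{"method": "play_rows", "body": {
  "series": "0.002 0 0 0 0 0;0.002 0 0 0 0 0;0.002 0 0 0 0 0"
}}

```text
t: 23.98
tcp_pos: [0.5131, 0.2509, 0.0916]
eef_rot: [[-0.001, -0.078, 0.997], [0.001, 0.997, 0.078], [-1.0, 0.001, -0.001]]
wrist_force: [-0.2, 0.4, 0.2]
gripper_width: 0.0102
```

```bash
python3 - <<'E'
from h import *
avg(4);s=st()
E
```

```text
F jig mean [-0.1743  0.0797 -0.7027] sd [0.2233 0.1499 0.4766]
24.175 [0.5131 0.2508 0.0916] jig [-41.2938  28.1865  91.6468] w 0.009721745795115018 F [-0.1145 -0.0996 -0.4751] yaw 4.482619162531321
```

Request:
{"method": "play_rows", "body": {
  "series": "0.0015 0 0 0 0 0;0.0015 0 0 0 0 0;0.0015 0 0 0 0 0"
}}

```text
t: 24.55
tcp_pos: [0.5131, 0.2509, 0.0905]
eef_rot: [[-0.001, -0.078, 0.997], [0.001, 0.997, 0.078], [-1.0, 0.002, -0.001]]
wrist_force: [-0.1, 0.4, 1.7]
gripper_width: 0.0098
```

```bash
python3 - <<'E'
from h import *
avg(4);s=st()
E
```

```text
F jig mean [-0.3259 -0.0162  1.3791] sd [0.6865 0.2531 0.434 ]
24.75 [0.5131 0.2509 0.0905] jig [-41.3234  28.2364  90.4754] w 0.009931309103077596 F [-0.0818  0.1709  1.3927] yaw 4.481655354667056
```

Request:
{"method": "play_rows", "body": {
  "series": "-0.0004 -0.008 0 0 0 0;-0.0004 -0.016 0 0 0 0;-0.0004 -0.024 0 0 0 0;-0.0004 -0.031 0 0 0 0;-0.0004 -0.038 0 0 0 0;-0.0004 -0.038 0 0 0 0;-0.0004 -0.038 0 0 0 0"
}}

```text
t: 25.62
tcp_pos: [0.5155, 0.2206, 0.0907]
eef_rot: [[-0.001, -0.078, 0.997], [0.002, 0.997, 0.078], [-1.0, 0.002, -0.001]]
wrist_force: [0.6, 0.5, -1.3]
gripper_width: 0.0097
```

```bash
python3 - <<'E'
from h import *
avg(4);s=st()
E
```

```text
F jig mean [-0.1575  0.2192 -0.5541] sd [0.3163 0.4709 0.2693]
25.825 [0.5154 0.2207 0.0907] jig [-11.0581  28.1554  90.7057] w 0.009914646790239946 F [ 0.7121  0.4407 -0.2863] yaw 4.494861524449291
```

Request:
{"method": "play_rows", "body": {
  "series": "0 -0.0015 0 0 0 0;0 -0.003 0 0 0 0;0 -0.003 0 0 0 0"
}}

```text
t: 26.2
tcp_pos: [0.5156, 0.2181, 0.0907]
eef_rot: [[-0.001, -0.078, 0.997], [0.001, 0.997, 0.078], [-1.0, 0.002, -0.001]]
wrist_force: [0.2, 0.4, -1.1]
gripper_width: 0.0099
```

```bash
python3 - <<'E'
from h import *
avg(4);s=st()
E
```

```text
F jig mean [-0.5085 -0.5256 -0.1668] sd [0.2803 0.2883 0.4531]
26.4 [0.5156 0.2181 0.0907] jig [-8.5004 28.1868 90.6946] w 0.00983738380565054 F [-0.3665  0.8544  0.4848] yaw 4.476242076666869
```

Request:
{"method": "play_rows", "body": {
  "series": "0 -0.0012 0 0 0 0;0 -0.0025 0 0 0 0;0 -0.0025 0 0 0 0"
}}

```text
t: 26.78
tcp_pos: [0.5158, 0.216, 0.0907]
eef_rot: [[-0.001, -0.078, 0.997], [0.001, 0.997, 0.078], [-1.0, 0.001, -0.001]]
wrist_force: [-0.2, -0.7, -0.8]
gripper_width: 0.0101
```

```bash
python3 - <<'E'
from h import *
avg(4);s=st()
E
```

```text
F jig mean [ 0.2529 -0.092  -0.9576] sd [0.3952 0.6089 0.3202]
26.975 [0.5158 0.2162 0.0907] jig [-6.5072 28.1721 90.6863] w 0.009792956564531165 F [-0.713   0.3624 -1.1534] yaw 4.480183024522984
```

Request:
{"method": "play_rows", "body": {
  "series": "0 -0.0012 0 0 0 0;0 -0.0025 0 0 0 0;0 -0.0025 0 0 0 0"
}}

```text
t: 27.35
tcp_pos: [0.516, 0.2142, 0.0907]
eef_rot: [[-0.001, -0.078, 0.997], [0.002, 0.997, 0.078], [-1.0, 0.002, -0.001]]
wrist_force: [-0.3, 0.6, -1.1]
gripper_width: 0.0095
```

```bash
python3 - <<'E'
from h import *
avg(4);s=st()
E
```

```text
F jig mean [-1.3825  0.0286 -0.8098] sd [0.2317 0.5858 0.3825]
27.55 [0.5159 0.2142 0.0907] jig [-4.5444 28.1856 90.6845] w 0.010078565567572334 F [-0.8914  1.6148 -0.9642] yaw 4.477552372573897
```

Request:
{"method": "play_rows", "body": {
  "series": "0 -0.001 0 0 0 0;0 -0.002 0 0 0 0;0 -0.002 0 0 0 0"
}}

```text
t: 27.92
tcp_pos: [0.5161, 0.2126, 0.0907]
eef_rot: [[-0.001, -0.078, 0.997], [0.002, 0.997, 0.078], [-1.0, 0.002, -0.001]]
wrist_force: [0.7, 2.7, -1.7]
gripper_width: 0.0101
```

```bash
python3 - <<'E'
from h import *
avg(5);s=st()
E
```

```text
F jig mean [-3.2967  0.0823 -1.1826] sd [0.2948 0.5795 0.2497]
28.175 [0.5161 0.2126 0.0907] jig [-2.927  28.194  90.7006] w 0.01006569416040416 F [ 0.8692  3.7939 -1.3878] yaw 4.480855522001707
```

The stop is felt at 3.3 N, well under 10 N. I'll ease back 1.6 mm and release.

Request:
{"method": "play_rows", "body": {
  "series": "0 0.002 0 0 0 0;0 0.002 0 0 0 0"
}}

```text
t: 28.42
tcp_pos: [0.5159, 0.2142, 0.0907]
eef_rot: [[-0.001, -0.078, 0.997], [0.001, 0.997, 0.078], [-1.0, 0.001, -0.001]]
wrist_force: [-0.8, 1.3, -0.7]
gripper_width: 0.0102
```

Request:
{"method": "play_rows", "body": {
  "series": "0 0 0 0 0 0;0 0 0 0 0 0;0 0 0 0 0 0;0 0 0 0 0 0;-0.02 0 0 0 0 0;-0.06 0 0 0 0 0;-0.12 0 0 0 0 0;-0.12 0 0 0 0 0;-0.12 0 0 0 0 0",
  "jaw": -0.3
}}

```text
t: 29.55
tcp_pos: [0.5159, 0.214, 0.1871]
eef_rot: [[-0.001, -0.078, 0.997], [0.002, 0.997, 0.078], [-1.0, 0.002, -0.0]]
wrist_force: [-0.7, -0.4, -1.1]
gripper_width: 0.0317
```

```bash
python3 - <<'E'
from h import *
im,p=snap("wrist","w11");s=st()
b=blob(im,(0,150,80),(7,255,255),(180,0,460,300))[0];B=cast(p,cv2.boxPoints(b),.1145);print("tab",b,[jig(x) for x in B],jig(B.mean(0)))
plan(.335,160,up=80);plan(.335,160)
E
```

```text
29.6 [0.5156 0.2139 0.1864] jig [ -4.2517  27.8138 186.4439] w 0.03184027244053548 F [ 0.3464 -0.4221  0.2902] yaw 4.481269589512007
tab ((325.0, 241.5), (33.0, 12.0), 90.0) [array([-21.8455,  22.8118, 114.5   ]), array([-21.8502,  31.4224, 114.5   ]), array([  3.3224,  31.5545, 114.5   ]), array([  3.3277,  22.6967, 114.5   ])] [ -9.2614  27.1213 114.5   ]
0.335 jig [-178.0921  -28.       97.1822] row [ 0.112   0.2172 -0.0694  0.0007 -0.001  -0.2141]
0.335 jig [-151.7906  -28.       21.6294] row [ 0.2064  0.1842 -0.0693  0.0007 -0.001  -0.2141]
```

Request:
{"method": "play_rows", "body": {
  "series": "0 0.1 -0.04 0 0 -0.1;0.02 0.217 -0.069 0 0 -0.2;0.06 0.217 -0.069 0 0 -0.214;0.112 0.217 -0.069 0 0 -0.214;0.112 0.217 -0.069 0 0 -0.214;0.112 0.217 -0.069 0 0 -0.214;0.16 0.2 -0.069 0 0 -0.214;0.206 0.184 -0.069 0 0 -0.214;0.206 0.184 -0.069 0 0 -0.214;0.206 0.184 -0.069 0 0 -0.214"
}}

```text
t: 30.85
tcp_pos: [0.4506, 0.3573, 0.0243]
eef_rot: [[0.026, -0.073, 0.997], [-0.326, 0.942, 0.077], [-0.945, -0.327, 0.001]]
wrist_force: [0.2, -0.3, 0.5]
gripper_width: 0.0318
```

```bash
python3 - <<'E'
from h import *
s=st();plan(.335,160)
E
```

```text
30.85 [0.4506 0.3573 0.0243] jig [-152.2335  -25.8519   24.285 ] w 0.031776640629373666 F [ 0.2274 -0.33    0.5367] yaw 4.429276815159846
0.335 jig [-151.7906  -28.       21.6294] row [ 0.0033  0.0006 -0.0027 -0.0004  0.0008 -0.0013]
```

Request:
{"method": "play_rows", "body": {
  "series": "0.001 0.0006 -0.001 0 0 0;0.001 0.0006 -0.001 0 0 0;0.001 0.0006 -0.001 0 0 0"
}}

```text
t: 31.22
tcp_pos: [0.4486, 0.3572, 0.0217]
eef_rot: [[0.025, -0.074, 0.997], [-0.327, 0.942, 0.078], [-0.945, -0.328, -0.0]]
wrist_force: [0.7, -0.2, 0.3]
gripper_width: 0.032
```

Request:
{"method": "play_rows", "body": {
  "series": "0 0 0 0 0 0;0 0 0 0 0 0;0 0 0 0 0 0;0 0 0 0 0 0;0 0 0 0 0 0;0 0 0 0 0 0",
  "jaw": -1,
  "force": 50
}}

```text
t: 31.98
tcp_pos: [0.4485, 0.3569, 0.0213]
eef_rot: [[0.025, -0.074, 0.997], [-0.327, 0.942, 0.078], [-0.945, -0.328, -0.001]]
wrist_force: [0.4, 1.2, 0.7]
gripper_width: 0.0172
```

```bash
python3 - <<'E'
from h import *
s=st();avg(3)
for th in(.335,.30,.27,.24,.21,.18,.15,.13,.11):plan(th,160)
E
```

```text
31.975 [0.4485 0.3569 0.0213] jig [-152.0057  -27.9865   21.2651] w 0.017189859560137535 F [0.4478 1.2081 0.7146] yaw 4.4824412483757285
F jig mean [-1.6626 -0.4261  0.5059] sd [0.1886 0.6575 0.1225]
0.335 jig [-151.7906  -28.       21.6294] row [-0.0003 -0.0004 -0.      0.0007 -0.0004 -0.0003]
0.3 jig [-153.6718  -28.       26.8378] row [-0.0073 -0.0004 -0.      0.0007 -0.0004  0.022 ]
0.27 jig [-155.1364  -28.       31.3655] row [-0.0132 -0.0005 -0.      0.0007 -0.0004  0.0411]
0.24 jig [-156.4633  -28.       35.9469] row [-0.0192 -0.0008 -0.      0.0007 -0.0004  0.0602]
0.21 jig [-157.6511  -28.       40.5776] row [-0.0251 -0.0013 -0.      0.0007 -0.0004  0.0793]
0.18 jig [-158.6989  -28.       45.253 ] row [-0.0311 -0.002  -0.      0.0006 -0.0004  0.0984]
0.15 jig [-159.6056  -28.       49.9688] row [-0.037  -0.0028 -0.      0.0006 -0.0004  0.1175]
0.13 jig [-160.1314  -28.       53.1329] row [-0.041  -0.0035 -0.      0.0006 -0.0004  0.1302]
0.11 jig [-160.5939  -28.       56.3117] row [-0.0449 -0.0043 -0.      0.0006 -0.0004  0.1429]
```

Request:
{"method": "play_rows", "body": {
  "series": "-0.0035 0 0 0 0 0.011;-0.007 0 0 0 0 0.022;-0.01 0 0 0 0 0.031;-0.013 0 0 0 0 0.041;-0.016 -0.0003 0 0 0 0.05;-0.019 -0.0006 0 0 0 0.06;-0.022 -0.0008 0 0 0 0.07;-0.025 -0.001 0 0 0 0.079;-0.028 -0.0013 0 0 0 0.089;-0.031 -0.0018 0 0 0 0.098;-0.034 -0.002 0 0 0 0.108;-0.037 -0.0026 0 0 0 0.117"
}}

```text
t: 33.62
tcp_pos: [0.4479, 0.3646, 0.05]
eef_rot: [[0.011, -0.077, 0.997], [-0.149, 0.986, 0.078], [-0.989, -0.149, -0.001]]
wrist_force: [-0.0, -0.6, -0.3]
gripper_width: 0.0179
```

```bash
python3 - <<'E'
from h import *
s=st();avg(3)
for th in(.15,.11,.06,.03,.01):plan(th,160,X0=-2.4)
im,p=snap("wrist","w12");b=blob(im,(0,150,80),(7,255,255),(180,0,460,470),2);print(b)
E
```

```text
33.625 [0.4479 0.3646 0.05  ] jig [-159.7885  -27.9922   49.9654] w 0.017921745591898422 F [-0.0022 -0.5528 -0.309 ] yaw 4.48113178598481
F jig mean [-0.6239 -0.2445 -0.5103] sd [0.2051 0.1605 0.1959]
0.15 jig [-160.0056  -28.       49.9084] row [ 0.0001  0.0004 -0.0001  0.0004 -0.0004  0.0003]
0.11 jig [-160.9939  -28.       56.2675] row [-0.008   0.0004 -0.0001  0.0004 -0.0004  0.0257]
0.06 jig [-161.8722  -28.       64.2904] row [-0.018  -0.     -0.0001  0.0004 -0.0005  0.0576]
0.03 jig [-162.208   -28.       69.1359] row [-0.0241 -0.0005 -0.0001  0.0003 -0.0005  0.0767]
0.01 jig [-162.352   -28.       72.3768] row [-0.0281 -0.0009 -0.0001  0.0003 -0.0005  0.0894]
[]
```

```bash
python3 - <<'E'
from h import *
plan(.075,160,X0=-2.4,up=1.5);plan(.0,160,X0=-2.4,up=3);plan(.0,160,X0=-45,up=3)
P,R=bartcp(0,160,X0=-45,up=3);P[2]+=.11;print(tooldelta(P,R))
E
```

```text
0.075 jig [-161.7629  -28.       63.3718] row [-0.017  -0.     -0.0001  0.0005 -0.0005  0.0482]
0.0 jig [-162.4  -28.    77. ] row [-0.034  -0.0018 -0.0001  0.0005 -0.0005  0.096 ]
0.0 jig [-205.  -28.   77.] row [-0.042   0.0508 -0.      0.0005 -0.0005  0.096 ]
[-0.1779  0.0302 -0.0002  0.0005 -0.0005  0.096 ]
```

Request:
{"method": "play_rows", "body": {
  "series": "-0.008 0 0 0 0 0.024;-0.017 0 0 0 0 0.048;-0.025 -0.001 0 0 0 0.072;-0.034 -0.0018 0 0 0 0.096;-0.034 -0.0018 0 0 0 0.096;-0.034 -0.0018 0 0 0 0.096;-0.036 0.011 0 0 0 0.096;-0.038 0.025 0 0 0 0.096;-0.041 0.04 0 0 0 0.096;-0.042 0.051 0 0 0 0.096;-0.042 0.051 0 0 0 0.096;-0.042 0.051 0 0 0 0.096"
}}

```text
t: 35.33
tcp_pos: [0.4443, 0.4096, 0.0769]
eef_rot: [[-0.001, -0.078, 0.997], [-0.0, 0.997, 0.078], [-1.0, -0.0, -0.001]]
wrist_force: [0.2, -0.2, -1.2]
gripper_width: 0.0175
```

```bash
python3 - <<'E'
from h import *
s=st();avg(2)
print(tooldelta(s['tcp_pos']+np.array([0,0,.12]),s['eef_rot']))
# lay-down: grip point s=160 behind rest; put rest at about y=-.385
print(tooldelta((.427,-.23,.19),down(np.radians(1.6))),tooldelta((.427,-.23,.0045),down(np.radians(1.6))))
E
```

```text
35.325 [0.4443 0.4096 0.0769] jig [-204.9112  -28.112    76.9056] w 0.01752296383350014 F [ 0.1811 -0.1946 -1.2197] yaw 4.488306596596579
F jig mean [-0.6865  0.2639 -1.6417] sd [0.3114 0.2755 0.4493]
[-0.1499  0.0002 -0.0003 -0.0003 -0.     -0.    ]
[-0.141  -0.7952 -0.0841  0.0318 -0.0007  0.0002] [ 0.0909 -0.7952 -0.0838  0.0318 -0.0007  0.0002]
```

Request:
{"method": "play_rows", "body": {
  "series": "-0.07 0 0 0 0 0;-0.14 0 0 0 0 0;-0.142 -0.1 -0.01 0 0 0;-0.142 -0.795 -0.084 0.032 0 0;-0.142 -0.795 -0.084 0.032 0 0;-0.142 -0.795 -0.084 0.032 0 0;-0.142 -0.795 -0.084 0.032 0 0;-0.142 -0.795 -0.084 0.032 0 0;-0.142 -0.795 -0.084 0.032 0 0;-0.142 -0.795 -0.084 0.032 0 0;-0.142 -0.795 -0.084 0.032 0 0;-0.142 -0.795 -0.084 0.032 0 0"
}}

```text
t: 36.92
tcp_pos: [0.4269, -0.2172, 0.1909]
eef_rot: [[-0.001, -0.027, 1.0], [-0.0, 1.0, 0.027], [-1.0, -0.0, -0.001]]
wrist_force: [2.0, 0.6, -1.2]
gripper_width: 0.0178
```

Request:
{"method": "play_rows", "body": {
  "series": "0 0 0 0 0 0;0 0 0 0 0 0;0 0 0 0 0 0"
}}

```text
t: 37.3
tcp_pos: [0.4275, -0.2138, 0.1907]
eef_rot: [[-0.001, -0.029, 1.0], [0.0, 1.0, 0.029], [-1.0, 0.0, -0.001]]
wrist_force: [-0.0, 0.7, -1.2]
gripper_width: 0.0176
```

```bash
python3 - <<'E'
from h import *
s=st();avg(2)
R=down(np.radians(1.6));print(tooldelta((.427,-.23,.025),R),tooldelta((.427,-.23,.005),R))
E
```

```text
37.3 [ 0.4275 -0.2138  0.1907] jig [415.3401 -93.1235 190.6812] w 0.01757546063300167 F [-0.0149  0.7015 -1.1895] yaw 1.6722166018464089
F jig mean [-0.6094  0.294  -2.1469] sd [0.4451 0.3999 0.0517]
[ 0.2072 -0.0201 -0.0013  0.0011 -0.0006  0.    ] [ 0.2322 -0.0201 -0.0012  0.0011 -0.0006  0.    ]
```

Request:
{"method": "play_rows", "body": {
  "series": "0.07 0 0 0 0 0;0.14 0 0 0 0 0;0.19 0 0 0 0 0;0.215 0 0 0 0 0;0.222 0 0 0 0 0;0.228 0 0 0 0 0;0.231 0 0 0 0 0;0.231 0 0 0 0 0"
}}

```text
t: 38.4
tcp_pos: [0.4277, -0.2151, 0.0063]
eef_rot: [[-0.0, -0.028, 1.0], [-0.001, 1.0, 0.028], [-1.0, -0.001, -0.0]]
wrist_force: [0.1, 0.2, -1.1]
gripper_width: 0.0175
```

```bash
python3 - <<'E'
from h import *
s=st();avg(2)
E
```

```text
38.4 [ 0.4277 -0.2151  0.0063] jig [416.6358 -92.9663   6.3423] w 0.017526375545928792 F [ 0.0838  0.2187 -1.0646] yaw 1.6067588587899182
F jig mean [ 0.1613 -0.6469 -1.1352] sd [0.1816 0.0853 0.3313]
```

Nearly down. I'll lower 1.5 mm more, release, retreat and check.

Request:
{"method": "play_rows", "body": {
  "series": "0.001 0 0 0 0 0;0.002 0 0 0 0 0;0.002 0 0 0 0 0"
}}

```text
t: 38.88
tcp_pos: [0.4276, -0.2151, 0.0046]
eef_rot: [[-0.001, -0.028, 1.0], [-0.0, 1.0, 0.028], [-1.0, -0.0, -0.001]]
wrist_force: [-0.7, 0.3, 9.6]
gripper_width: 0.0175
```

Request:
{"method": "play_rows", "body": {
  "series": "0 0 0 0 0 0;0 0 0 0 0 0;0 0 0 0 0 0;0 0 0 0 0 0;-0.05 0 0 0 0 0;-0.15 0 0 0 0 0;-0.25 0 0 0 0 0;-0.35 0 0 0 0 0;-0.35 0 0 0 0 0;-0.35 0 0 0 0 0",
  "jaw": -0.2
}}

```text
t: 40.12
tcp_pos: [0.4292, -0.2159, 0.288]
eef_rot: [[0.005, -0.028, 1.0], [-0.004, 1.0, 0.028], [-1.0, -0.004, 0.005]]
wrist_force: [-0.0, 0.1, -0.1]
gripper_width: 0.0365
```

```bash
python3 - <<'E'
from h import *
im,p=snap("wrist","w13");s=st()
b=blob(im,(105,150,60),(120,255,255),(290,60,360,330))[0];B=cast(p,cv2.boxPoints(b),.014);print(b,B)
print(tooldelta((.44,.13,.28),down(0)))
E
```

```text
40.175 [ 0.4282 -0.2152  0.2857] jig [416.8136 -92.467  285.6819] w 0.03621334601466103 F [-0.421   0.8413 -0.6539] yaw 1.6047748278185683
((323.0, 201.5), (43.0, 14.0), 90.0) [[ 0.4175 -0.1946  0.014 ]
 [ 0.4352 -0.1941  0.014 ]
 [ 0.4369 -0.2502  0.014 ]
 [ 0.4186 -0.2507  0.014 ]]
[0.0063 0.431  0.0268 0.0178 0.0011 0.0013]
```

Request:
{"method": "play_rows", "body": {
  "series": "0.006 0.431 0.027 0 0 0;0.006 0.431 0.027 0 0 0;0.006 0.431 0.027 0 0 0;0.006 0.431 0.027 0 0 0;0.006 0.431 0.027 0 0 0;0.006 0.431 0.027 0 0 0;0.006 0.431 0.027 0 0 0;0.006 0.431 0.027 0 0 0"
}}

```text
t: 41.18
tcp_pos: [0.4391, 0.1299, 0.2784]
eef_rot: [[-0.003, -0.028, 1.0], [-0.001, 1.0, 0.028], [-1.0, -0.001, -0.003]]
wrist_force: [0.2, 0.4, -0.5]
gripper_width: 0.0364
```

```bash
python3 - <<'E'
from h import *
im,p=snap("wrist","w14");s=st()
b=blob(im,(0,150,80),(7,255,255),(250,0,460,300))[0];B=cast(p,cv2.boxPoints(b),.1145);print("tab",b,jig(B[0]),jig(B[2]))
for z in(111.5,117):print(z,proj(p,[W(30,-62,z),W(30,62,z)]))
sc,ps=snap("scene","sc4")
a=cv2.resize(im[60:300,280:480],(500,600),interpolation=cv2.INTER_CUBIC)
c=proj(ps,[W(20,0,90)])[0].astype(int);q=cv2.resize(sc[c[1]-50:c[1]+50,c[0]-25:c[0]+25],(300,600),interpolation=cv2.INTER_CUBIC)
cv2.imwrite("pics/fin.png",np.hstack([a,q]))
E
```

```text
41.225 [0.4393 0.1296 0.2787] jig [ 73.9052 -54.7775 278.6929] w 0.036458632478537326 F [-0.194  -0.2124 -0.3372] yaw 1.5704162771133436
tab ((409.5, 130.5), (21.0, 13.0), 90.0) [-15.0603  19.0873 114.5   ] [  4.126   31.3006 114.5   ]
111.5 [[317.0006 173.4139]
 [446.6992 167.4157]]
117 [[316.8533 174.0928]
 [448.6102 168.0055]]
```

View pics/fin.png

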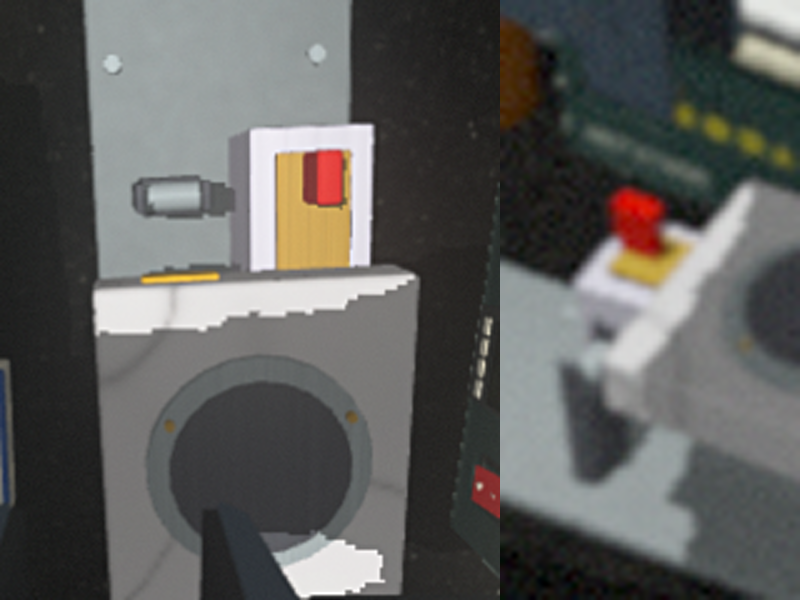

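The shim lies straight on the deck under the stage's edge. Its tab is at about (328,178) in the crop, jig x of about -5.5, which puts the nose at about 44. The bar is gone from the jig and lies flat on the bench. Handing in.

```bash
python3 -c "
from station import bot
print(bot.sign_off())"
```

```text
the job is handed in; nothing more can be done
None
```

I ran the whole sequence and handed the job in after about 41 s of the 72 s allowed. The hand-in reports no verdict, so success is judged only from my own checks.

- **Bar placed:** It went over the fulcrum with its blade under the stage's front edge. The picture after release showed it centred between the cheeks, handle at about jig x = -153.
- **Bar pressed:** I took the handle and pressed until the vertical force reversed from +1.6 to -1.9 N, which I took as the snap. The handle stayed down after release, at jig z about 29 mm.
- **Shim:** It slid along the deck and met the stop with its nose about 14.5 mm behind the front face. I pushed to about 3.3 N (limit 10 N), eased back 1.6 mm and let go.
- **Stage and bar:** I unclipped the bar, let the stage down slowly, drew the bar out and laid it back near its starting place on the bench.

**Last checks:**
- The final picture shows the shim straight under the stage edge, its nose about 13 to 14 mm behind the front face.
- The handle's outline on the bench measured its true 56 x 18 mm, so the bar lies flat, well clear of the jig.
- I saw no bystander move, but I did not measure their final positions.
- I did not measure the final hinge angle or the load on the shim. I am relying on the picture and the geometry for those.
- The jig position fit the landmarks to about 2 mm.
- Two brief vertical forces of about 10 N appeared, once gripping the shim on the bench and once setting the bar down. Neither involved the stage.

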